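# Scrub out the tall sample jar

## Task

Take the long slim brush off the drying rack and scrub out the tall straight-sided glass jar: lower the brush to the jar's floor, then make three full strokes inside it, each one up until the top of the bristles comes to the jar's mouth and back down to the floor. Then hang the brush upright on the same fork that it came from. Do not ram the glass; leave the jar standing where it is, and leave the other glassware and the short fat brush alone.

Things in the scene. Friction and masses are not known exactly. Their poses are not given: they have to be found in the camera images.
- brush_grip (a point): Long slim brush (70 g, 200 mm, all rigid): mid-handle, on its axis; z up, away from the bristles. Along z from here: round handle 20 mm thick, +35 to -35 mm; flat collar 30 mm wide, its underside at -40 mm; stem 7 mm thick; bristles 42 mm wide from -105 to -165 mm, narrowing to 25 mm at the end. It hangs by its collar in one of the rack's forks, bristles down.
- brush_tip (a point): Centre of the bristle end (lower end) of the long brush, 165 mm below the middle of its handle.
- jar: Tall straight-sided open jar of clear glass to scrub, loose, 0.25 to 0.5 kg: outer diameter 64 mm, inner 58 mm, height 115 mm. Origin at the centre of its underside, z up; inner floor 6 mm above that. The tallest of three glass vessels, which stand in any order.
- jar_mouth (a point): Centre of the jar's mouth, at the height of its rim, 115 mm above its underside.
- rack: Fixed drying rack: white base plate (130 by 220 mm, 12 mm thick), steel cross-bar on two posts (x +44 to +56 mm), two forks pointing along its -x, towards the robot at yaw 0. Origin on the bench midway below the two fork seats. Nothing of it is higher than 165 mm above the bench.
- fork_left (a point): Seat of the fork at the rack's +y (y = +55 mm, x = 0): where a hung brush's axis passes, at the prong tops on which its collar rests, 160 mm above the bench; axes as the rack. The slot is 16 mm wide, open at -x, and stops the stem at x = +8 mm. Prongs end at x = -23 mm in a lip 5 mm high: lift a brush over it and draw it out along -x; bristles do not pass up through the fork.
- fork_right (a point): Seat of the other, equal fork, at the rack's -y (y = -55 mm).
- short_brush_grip (a point): The other brush, short and fat (bristles 68 mm wide, too wide for the jar), in the other fork: mid-handle. Same handle and collar as the long brush; its lower end is 125 mm below this point. Not to be moved.
- beaker_center (a point): Low wide glass beaker, 80 mm in diameter, 72 mm tall: its centre. Not to be moved.
- flask_center (a point): Conical glass flask with a narrow neck, 80 mm in diameter at the base, 98 mm tall: point on its axis 50 mm up. Not to be moved.
There are look-alikes about, which are no part of the job. Leave any orange look-alike of the part that bears brush_grip alone. What is shaped like the jar but purple is not meant.

How it is judged:
By the outcome, as a careful person would: the job done as asked, in the order asked, and still so for the second after the job is handed in, with the robot touching nothing.
It also fails if it takes over 61 s, if anything falls off the work surface, if the arm or the gripper's body presses on something with over 40 N, if the wrist force passes 120 N, or if a joint passes its speed limit or range.

## Robot

A 7-joint arm with a two-finger parallel gripper is mounted at the origin on the work surface. World frame = base frame: x ahead of the robot, y to its left, z up, the work surface at z = 0. Lengths are in m, angles in rad, forces in N, time in s.
With the tool pointing down it reaches from about 0.4 to 0.85 m from the base axis. Payload 4.5 kg.
Tool frame: the origin (TCP) lies at the very end of the fingers, on their centre line; the grasp point (between the pads) lies 19 mm behind it; y points along the fingers, x is the direction in which the jaws open and shut, and the axes are right-handed (so a half turn about y gives the same grasp; the last joint's range is limited). The gripper opens to 85 mm and grips with 20 to 120 N. Pads are 22 mm wide; open, the fingers measure 114 mm over their backs; the gripper's body (76 mm by 85 mm) begins 54 mm behind the grasp point. The pads swing forward as they close: fully open they stand 13 mm farther back than shut.
Start: joints at [-1.15, 0.689, -0.195, 1.565, 0.157, 0.902, -0.215], TCP at [0.236, 0.579, 0.231] pointing down, gripper open.
Joint ranges: [-3.01, 3.01], [-0.46, 2.08], [-1.47, 1.51], [0.13, 2.56], [-1, 4.14], [0.04, 2.09], [-2.66, 2.66]. Speed limits (rad/s): [2.57, 2.57, 3.14, 3.14, 3.14, 3.14, 3.14].

## Interface

Orientations are given as [roll, pitch, yaw] about the fixed x, y, z axes, in that order (R = Rz(yaw) Ry(pitch) Rx(roll)).
In Python, from plant import state, viewer, ticket, nets gives the robot as it stands.
- The arm moves only by the tool step_arm, never from a script. Its argument "moves" is a list of rows, each an object of numbers: "hand": the gripper command: -1 is shut, 1 is fully open, values between are in proportion; "tx", "ty", "tz": the shift along the tool's x, y, z as a fraction of full scale; "wx", "wy", "wz": the turn, a rotation vector about the tool's x, y, z as a fraction of full scale. In form: [{"hand": .., "tx": .., "ty": .., "tz": .., "wx": .., "wy": .., "wz": ..}, ...]. A call has 1 to 20 rows; each row shifts and turns the pose as measured when the row begins, along the tool's axes as they then stand; what a row does not reach is not made up. Full scale, the value 1, is 300 mm for a shift and 0.08 rad for a turn. A row lasts 1/8 s, in which the tool goes at most 62.5 mm and 10.7 degrees, less where a joint would pass 70% of its speed; a pose out of reach is approached as far as the arm can. A call with a number of a shift or a turn outside -1 to 1 is refused whole. A call with a gripper value outside its range is refused whole. The fingers move at their own pace and stop on an object; the grip force is fixed at half the most. Time passes only in rows, so rows that do not move let the fingers close. It gives the time, the measured TCP pose, the force and the opening at its end, in the units of the state.
- state(): the state, without advancing time (a new reading comes with each control period).
- viewer.read_camera(name): name is "side" or "top"; returns the picture (400x640x3 uint8, red, green, blue); there is no depth.
- viewer.camera_info(name): a dict with "fx", "fy", "cx", "cy" (pixels), "k1" (the pictures are not rectified: a ray, as slopes to the right and down, at radius r is drawn at 1 + k1 r^2 times it, then the intrinsics apply), "R" (3x3) and "t" (3): a world point X has camera coordinates R X + t. Camera axes: x right, y down, z forward; pixel columns grow to the right and rows downward; lengths in m; the calibration is good to about 2 mm. A picture is of the moment at which its call begins. camera_info takes no time and is no camera call.
- ticket.sign_off(): hands the job in, once; it reports no verdict.
Trained networks look in the newest picture that a camera, given by its name, has taken for a name from the list of things; names that differ only in an ending like _2 or _b are one class to them, and where a whole thing is asked for, a point or a joint stands for the part that bears it (a point fixed in the world has none). Each returns a list of dicts, best first, with "conf" (0 to 1); they miss things now and then, are a little off and sometimes report something else, mostly with a low value. They report only what shows in the picture. A call takes as long as a camera call. They do not tell look-alikes from the thing itself.
- nets.masks_of(camera, query): "mask" (400x640 bool, what is visible of it) and "pixel" ([column, row] in pixels, amid what is visible of it).
- nets.landmark_of(camera, query): "pixel" ([column, row] in pixels: a listed point, or the origin of a listed thing).
The state is a dict: "time_s": time; "joint_positions": joint angles; "qvel": joint speeds; "joint_torque": joint torques, N m; "tool_pos": TCP position; "tool_rot": TCP orientation; "ft_force": force on the tool from outside, world axes, zero at the start; "moment": the same for the moment, N m; "finger_gap": finger opening in m.
Only numpy, scipy, OpenCV 4.12 (cv2) and the standard library are available. Lean on these libraries where they do the work, as an engineer would, in place of code of your own. Each camera call takes 0.05 s, during which the arm holds its last target.

## Working session

There is one attempt and no reset: what is moved stays moved. The work goes in short steps, Python scripts to look and compute and a tool call to move; the robot and the scene stay as the last step left them, time stands still between calls to the robot, and variables do not carry over. Pictures are saved under pics/ and viewed, and the job is handed in when it is done.

Besides the shell and the picture viewer there is one more tool, called after "Request:" as name([rows], argument=value, ...), one row to a line, values as JSON. step_arm: Moves the arm, as the interface text tells. Shift numbers are shares of 300 mm and turn numbers shares of 0.08 rad, none past 1 either way. Its arguments: {"type":"object","properties":{"moves":{"type":"array","items":{"type":"object","properties":{"hand":{"type":"number"},"tx":{"type":"number","minimum":-1,"maximum":1},"ty":{"type":"number","minimum":-1,"maximum":1},"tz":{"type":"number","minimum":-1,"maximum":1},"wx":{"type":"number","minimum":-1,"maximum":1},"wy":{"type":"number","minimum":-1,"maximum":1},"wz":{"type":"number","minimum":-1,"maximum":1}}}}},"required":["moves"]}

```bash
mkdir -p pics; ls; cat > h.py <<'E'
import numpy as np, cv2
from plant import state, viewer, ticket, nets
E
python3 - <<'E'
from h import *
s=state(); print(s)
for c in ("side","top"):
    im=viewer.read_camera(c); cv2.imwrite(f"pics/{c}0.png",im[:,:,::-1]); print(c,viewer.camera_info(c))
E
```

```text
pics
{'time_s': 0.0, 'joint_positions': array([-1.15019725,  0.68996993, -0.19451734,  1.5663669 ,  0.15732528,
        0.90247268, -0.21506416]), 'qvel': array([-0.0007587 , -0.00064598, -0.00072234, -0.00043025,  0.00016173,
       -0.00055014, -0.00171202]), 'joint_torque': array([ 1.99521232e-04, -5.39603412e+01, -1.26681939e+00, -1.58542407e+01,
        8.99693667e-03,  9.53863375e-03,  2.38802940e-06]), 'tool_pos': array([0.23557174, 0.57820388, 0.2304868 ]), 'tool_rot': array([-1.57094492,  0.00181621,  1.18413844]), 'ft_force': array([ 0.62936339,  0.11875507, -0.37384909]), 'moment': array([ 0.00809252,  0.06736479, -0.0436086 ]), 'finger_gap': 0.08526810390001012}
side {'fx': 377.4789882301991, 'fy': 377.4789882301991, 'cx': 324.38271771843023, 'cy': 204.09690238575303, 'k1': 0.01234148052400388, 'R': array([[ 0.72217314, -0.6916192 ,  0.01135067],
       [-0.49468508, -0.52786951, -0.69039152],
       [ 0.4834797 ,  0.4929672 , -0.72334688]]), 't': array([-0.40268145,  0.3856279 ,  0.80279213])}
top {'fx': 452.2902950744629, 'fy': 452.2902950744629, 'cx': 319.2344892813468, 'cy': 204.40993928245024, 'k1': -0.0009629851877391624, 'R': array([[-2.53798203e-02, -9.99677752e-01,  5.06575962e-04],
       [-9.96445602e-01,  2.52570392e-02, -8.03632060e-02],
       [ 8.03245145e-02, -2.54437911e-03, -9.96765518e-01]]), 't': array([0.02600549, 0.55013656, 1.07878246])}
```

View pics/side0.png

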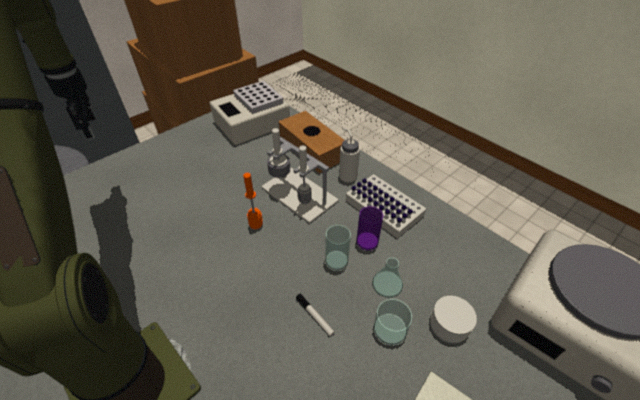

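View pics/top0.png

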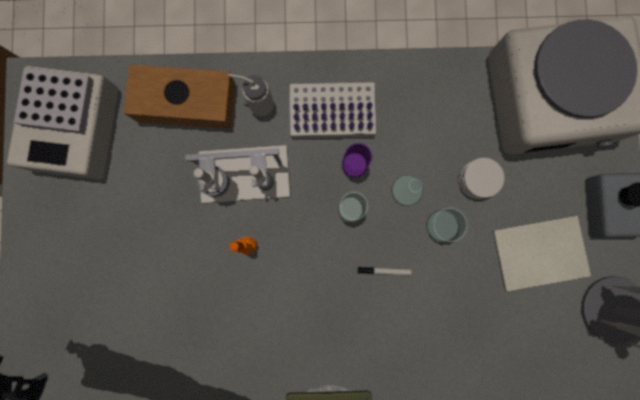

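```bash
python3 - <<'E'
from h import *
for q in ["brush_grip","brush_tip","jar","jar_mouth","rack","fork_left","fork_right","short_brush_grip","beaker_center","flask_center"]:
  for c in ("side","top"):
    print(q,c,[(np.round(d["pixel"],1).tolist(),round(float(d["conf"]),2)) for d in nets.landmark_of(c,q)][:4])
print(state()["time_s"])
E
```

```text
brush_grip side [([248.9, 181.6], 0.83), ([306.0, 158.0], 0.82)]
brush_grip top [([256.5, 170.4], 0.76), ([236.1, 244.7], 0.68)]
brush_tip side [([252.0, 226.2], 0.81), ([304.8, 198.4], 0.67), ([305.2, 169.7], 0.29)]
brush_tip top [([249.6, 249.1], 0.78), ([264.1, 181.9], 0.75)]
jar side [([367.9, 244.5], 0.83), ([332.9, 263.3], 0.56)]
jar top [([351.5, 206.2], 0.89), ([352.4, 162.7], 0.77)]
jar_mouth side [([337.1, 237.5], 0.73), ([370.5, 214.4], 0.57)]
jar_mouth top [([354.9, 203.4], 0.89), ([359.8, 159.4], 0.64)]
rack side [([292.0, 199.2], 0.82), ([398.0, 320.5], 0.58)]
rack top [([245.4, 184.1], 0.91)]
fork_left side [([272.3, 154.4], 0.94)]
fork_left top [([208.1, 178.5], 0.56)]
fork_right side [([306.2, 169.2], 0.68)]
fork_right top [([257.5, 176.5], 0.88)]
short_brush_grip side [([276.6, 139.0], 0.65), ([335.3, 259.7], 0.52)]
short_brush_grip top [([202.3, 176.2], 0.95)]
beaker_center side [([394.0, 324.7], 0.86)]
beaker_center top [([451.8, 225.2], 0.91)]
flask_center side [([390.8, 274.2], 0.73)]
flask_center top [([410.4, 184.3], 0.98)]
1.1
```

```bash
cat >> h.py <<'E'
from scipy.optimize import least_squares
CI={c:viewer.camera_info(c) for c in("side","top")}
def proj(c,X):
    I=CI[c]; p=I["R"]@np.asarray(X,float)+I["t"]; s=p[:2]/p[2]; s=s*(1+I["k1"]*(s@s)); return np.array([I["fx"]*s[0]+I["cx"],I["fy"]*s[1]+I["cy"]])
def tri(a,b):
    r=least_squares(lambda X:np.r_[proj("side",X)-a,proj("top",X)-b],[.5,0,.1]); return r.x,np.abs(r.fun).max()
def atz(c,px,z):
    return least_squares(lambda X:proj(c,[X[0],X[1],z])-px,[.5,0]).x
E
python3 - <<'E'
from h import *
np.set_printoptions(precision=4,suppress=True)
for n,a,b,z in [("grip",(306,158),(256.5,170.4),.2),("tip",(304.8,198.4),(264.1,181.9),.035),("jar",(332.9,263.3),(351.5,206.2),0),("mouth",(337.1,237.5),(354.9,203.4),.115),("rack",(292,199.2),(245.4,184.1),0),("fl",(272.3,154.4),(208.1,178.5),.16),("fr",(306.2,169.2),(257.5,176.5),.16),("sb",(276.6,139),(202.3,176.2),.2),("beak",(394,324.7),(451.8,225.2),.036),("flask",(390.8,274.2),(410.4,184.3),.05),("pj",(367.9,244.5),(352.4,162.7),0),("pm",(370.5,214.4),(359.8,159.4),.115),("og",(248.9,181.6),(236.1,244.7),.15),("ot",(252,226.2),(249.6,249.1),.01)]:
    x,e=tri(a,b); print(n,x,round(e,1),"side@z",atz("side",a,z),"top@z",atz("top",b,z))
E
python3 - <<'E'
import cv2
a=cv2.imread("pics/side0.png")[110:280,220:420]; cv2.imwrite("pics/s_crop.png",cv2.resize(a,None,fx=3.5,fy=3.5,interpolation=cv2.INTER_CUBIC))
a=cv2.imread("pics/top0.png")[130:270,180:390]; cv2.imwrite("pics/t_crop.png",cv2.resize(a,None,fx=3.8,fy=3.8,interpolation=cv2.INTER_CUBIC))
E
```

```text
grip [0.6123 0.1386 0.1948] 1.5 side@z [0.6116 0.1314] top@z [0.6095 0.1394]
tip [0.6082 0.1425 0.0384] 0.8 side@z [0.6124 0.1436] top@z [0.6075 0.1438]
jar [ 0.5413 -0.0643 -0.0158] 3.3 side@z [ 0.5259 -0.0665] top@z [ 0.5459 -0.068 ]
mouth [ 0.5424 -0.0666  0.0984] 1.5 side@z [ 0.5293 -0.0734] top@z [ 0.5434 -0.0672]
rack [ 0.607   0.1962 -0.0036] 0.8 side@z [0.6028 0.1949] top@z [0.6078 0.1946]
fl [0.599  0.2544 0.1475] 3.0 side@z [0.5831 0.2467] top@z [0.6011 0.2485]
fr [0.6074 0.1403 0.1559] 3.1 side@z [0.6114 0.1318] top@z [0.6027 0.1429]
sb [0.601  0.2486 0.2042] 1.1 side@z [0.6068 0.2514] top@z [0.6004 0.2506]
beak [ 0.4901 -0.3016  0.0401] 0.7 side@z [ 0.4907 -0.2998] top@z [ 0.4915 -0.304 ]
flask [ 0.5921 -0.2086  0.0358] 0.3 side@z [ 0.5828 -0.2127] top@z [ 0.5909 -0.2061]
pj [ 0.6602 -0.0762 -0.0275] 0.3 side@z [ 0.6431 -0.089 ] top@z [ 0.655  -0.0736]
pm [ 0.6419 -0.0815  0.1217] 0.6 side@z [ 0.6484 -0.0789] top@z [ 0.6422 -0.0814]
og [0.459  0.1878 0.1718] 0.3 side@z [0.4712 0.2084] top@z [0.4585 0.192 ]
ot [0.4452 0.1866 0.0031] 0.7 side@z [0.4407 0.1826] top@z [0.4465 0.1847]
```

View pics/s_crop.png

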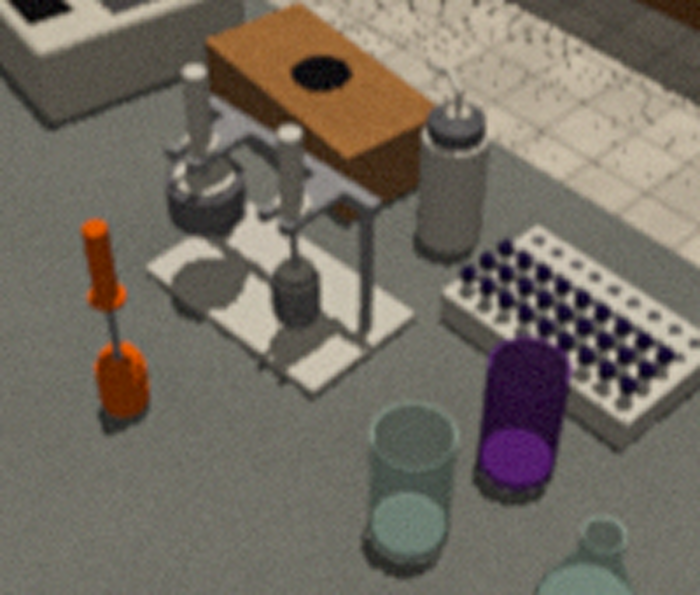

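View pics/t_crop.png

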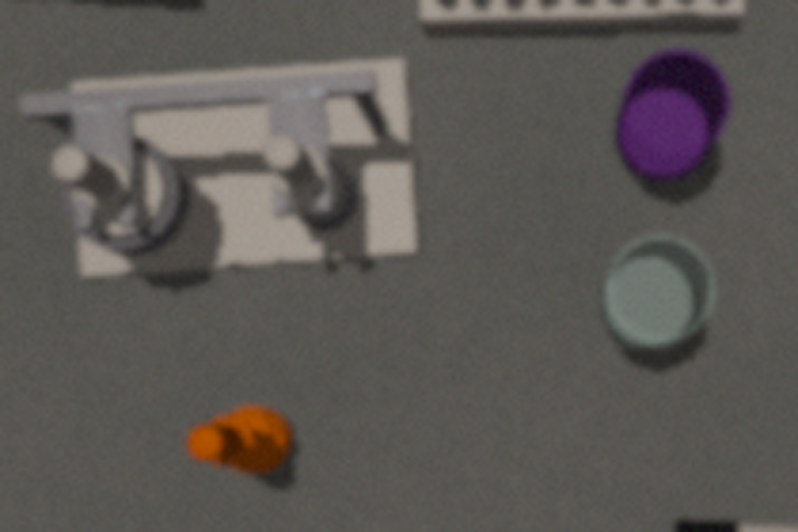

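```bash
python3 - <<'E'
from h import *
np.set_printoptions(precision=4,suppress=True)
ov={c:cv2.imread(f"pics/{c}0.png") for c in("side","top")}
M={}
for q in ("jar","brush_grip","rack"):
  for c in("side","top"):
    for i,d in enumerate(nets.masks_of(c,q)[:3]):
        print(q,c,i,d["pixel"],round(float(d["conf"]),2),d["mask"].sum()); M[f"{q}_{c}_{i}"]=d["mask"]
np.savez("m.npz",**M)
print(state()["time_s"])
E
cat > fit.py <<'E'
from h import *
M=np.load("m.npz")
def cyl(x,y,r,z0,z1):
    a=np.linspace(0,2*np.pi,40,endpoint=False)
    return np.array([[x+r*np.cos(t),y+r*np.sin(t),z] for t in a for z in(z0,z1)])
def hull(c,P,S=4):
    p=np.array([proj(c,q) for q in P]); m=np.zeros((400*S,640*S),np.uint8)
    cv2.fillConvexPoly(m,cv2.convexHull(np.round((p+.5)*S).astype(np.int32)),1)
    return cv2.resize(m.astype(np.float32),(640,400),interpolation=cv2.INTER_AREA)
E
```

```text
jar side 0 [369.3, 230.5] 0.9 926
jar side 1 [303.7, 188.2] 0.5 448
jar top 0 [353.4, 204.0] 0.84 682
jar top 1 [358.3, 158.0] 0.68 842
brush_grip side 0 [251.7, 208.6] 0.63 521
brush_grip side 1 [305.5, 182.1] 0.61 460
brush_grip top 0 [244.6, 244.3] 0.74 362
brush_grip top 1 [261.6, 176.0] 0.63 358
rack side 0 [298.5, 188.3] 0.76 2510
rack top 0 [246.1, 166.2] 0.58 3916
1.4
```

```bash
cat > f2.py <<'E'
from fit import *
from scipy.optimize import minimize
np.set_printoptions(precision=4,suppress=True)
def fitm(cs,x0,f):
    def L(x):
        return sum(np.abs(hull(c,f(x))-M[k]).sum()/M[k].sum() for c,k in cs)
    r=minimize(L,x0,method="Nelder-Mead",options=dict(initial_simplex=np.array([x0]+[np.array(x0)+np.eye(len(x0))[i]*.01 for i in range(len(x0))]),xatol=1e-4,fatol=1e-4)); return r.x,r.fun
J=lambda x:cyl(x[0],x[1],.032,0,.115)
j=fitm([("top","jar_top_0")],[.544,-.067],J); print("jar top",j)
print("purple top/side/both",fitm([("top","jar_top_1")],[.65,-.08],J),fitm([("side","jar_side_0")],[.65,-.08],J))
def B(x): return np.r_[cyl(x[0],x[1],.01,.165,.235)]
def brush_mask(c,x):
    m=0
    for p in [cyl(x[0],x[1],.01,.165,.235),cyl(x[0],x[1],.015,.16,.165),cyl(x[0],x[1],.0035,.095,.16),np.r_[cyl(x[0],x[1],.021,.05,.095),cyl(x[0],x[1],.0125,.035,.036)]]: m=np.maximum(m,hull(c,p))
    return m
def fb(cs,x0):
    L=lambda x:sum(np.abs(brush_mask(c,x)-M[k]).sum()/M[k].sum() for c,k in cs)
    r=minimize(L,x0,method="Nelder-Mead",options=dict(initial_simplex=np.array([x0,[x0[0]+.01,x0[1]],[x0[0],x0[1]+.01]]))); return r.x,r.fun
print("brush",fb([("side","brush_grip_side_1")],[.608,.14]),fb([("top","brush_grip_top_1")],[.608,.14]))
E
python3 f2.py
python3 - <<'E'
from h import *
# overlay
for c in("side","top"):
    S=4; im=cv2.resize(cv2.imread(f"pics/{c}0.png"),None,fx=S,fy=S,interpolation=cv2.INTER_CUBIC)
    def ring(x,y,r,z,col):
        p=np.array([proj(c,[x+r*np.cos(t),y+r*np.sin(t),z]) for t in np.linspace(0,6.283,60)]); cv2.polylines(im,[np.round((p+.5)*S).astype(np.int32)],True,col,1)
    for z,r in((0,.032),(.115,.032),(.006,.029)): ring(.5435,-.067,r,z,(0,0,255))
    for z,r in((.235,.01),(.165,.01),(.16,.015),(.095,.021),(.05,.021),(.035,.0125)): ring(.6085,.14,r,z,(0,255,255))
    yaw=.03; o=np.array([.607,.195])
    ax=np.array([np.cos(yaw),np.sin(yaw)]); ay=np.array([-ax[1],ax[0]])
    def line(pts,col):
        p=np.array([proj(c,[*(o+a*ax+b*ay),z]) for a,b,z in pts]); cv2.polylines(im,[np.round((p+.5)*S).astype(np.int32)],True,col,1)
    line([(.044,-.09,.165),(.056,-.09,.165),(.056,.09,.165),(.044,.09,.165)],(0,255,0))
    for s in(-.055,.055): line([(-.023,s-.008,.16),(.008,s-.008,.16),(.008,s+.008,.16),(-.023,s+.008,.16)],(255,0,255))
    a=im[120*S:290*S,240*S:400*S] if c=="side" else im[135*S:235*S,180*S:380*S]
    cv2.imwrite(f"pics/ov_{c}.png",a[:600] if c=="side" else a)
E
```

```text
jar top (array([ 0.5392, -0.0629]), np.float64(0.07615469208211144))
purple top/side/both (array([ 0.6495, -0.0779]), np.float64(0.03963776722090261)) (array([ 0.6516, -0.0794]), np.float64(0.07667386609071274))
brush (array([0.6042, 0.1364]), np.float64(0.18845108695652174)) (array([0.605 , 0.1396]), np.float64(0.17231145251396648))
```

View pics/ov_side.png

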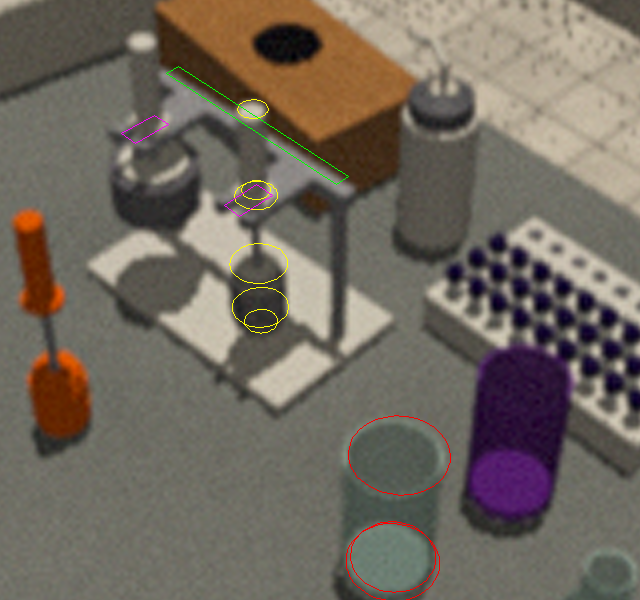

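View pics/ov_top.png

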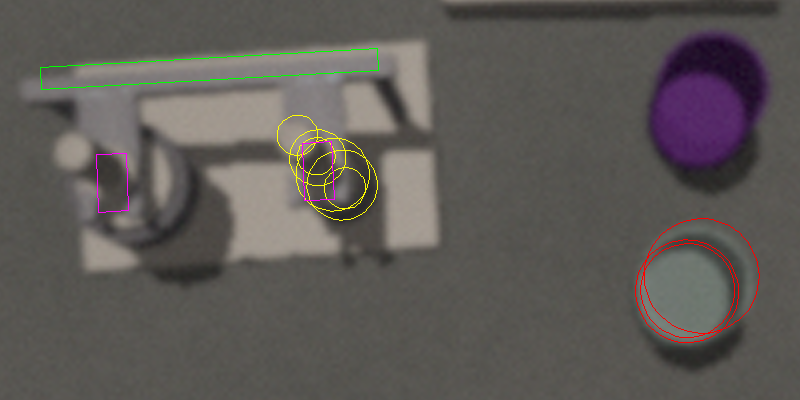

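```bash
cat > plan.py <<'E'
import sys
from h import *
def pose():
    s=state(); return np.r_[s["tool_pos"],s["tool_rot"]]
def plan(wps,hand,p0=None):
    # wps: (x,y,z,yaw,nrows)
    s=state(); p=np.r_[s["tool_pos"],s["tool_rot"][2]] if p0 is None else np.array(p0,float)
    out=[]
    for *w,n in wps:
        w=np.array(w)
        for k in range(n):
            d=(w-p)/(n-k); c,sn=np.cos(p[3]),np.sin(p[3])
            r=dict(hand=hand,tx=(c*d[0]+sn*d[1])/.3,ty=-d[2]/.3,tz=(-sn*d[0]+c*d[1])/.3,wy=-d[3]/.08)
            r={a:(round(b,3) if a!="wy" else round(b,2)) for a,b in r.items()}; out.append(r)
            q=np.array([c*r["tx"]-sn*r["tz"],sn*r["tx"]+c*r["tz"],-r["ty"]])*.3
            p=p+np.r_[q,-r["wy"]*.08]
    import json; print("["+",\n".join(json.dumps(r) for r in out)+"]"); print("end",p.round(4))
def show():
    s=state(); print(round(s["time_s"],2),s["tool_pos"].round(4),s["tool_rot"].round(4),s["ft_force"].round(2),round(s["finger_gap"],4))
E
python3 - <<'E'
from plan import *
show()
plan([(.30,.50,.31,1.184-.23,3),(.605,.139,.31,.043,13)],1)
E
```

```text
1.4 [0.2358 0.5789 0.2313] [-1.5708e+00 -1.0000e-04  1.1840e+00] [-0.4  -0.48  0.26] 0.0853
[{"hand": 1, "tx": -0.054, "ty": -0.087, "tz": -0.099, "wy": 0.96},
{"hand": 1, "tx": -0.047, "ty": -0.088, "tz": -0.103, "wy": 0.96},
{"hand": 1, "tx": -0.038, "ty": -0.087, "tz": -0.106, "wy": 0.95},
{"hand": 1, "tx": -0.03, "ty": -0.0, "tz": -0.117, "wy": 0.88},
{"hand": 1, "tx": -0.022, "ty": -0.0, "tz": -0.119, "wy": 0.88},
{"hand": 1, "tx": -0.014, "ty": -0.0, "tz": -0.121, "wy": 0.88},
{"hand": 1, "tx": -0.005, "ty": -0.0, "tz": -0.121, "wy": 0.88},
{"hand": 1, "tx": 0.004, "ty": -0.0, "tz": -0.121, "wy": 0.87},
{"hand": 1, "tx": 0.012, "ty": -0.0, "tz": -0.121, "wy": 0.88},
{"hand": 1, "tx": 0.02, "ty": -0.0, "tz": -0.119, "wy": 0.87},
{"hand": 1, "tx": 0.029, "ty": -0.0, "tz": -0.118, "wy": 0.88},
{"hand": 1, "tx": 0.037, "ty": -0.0, "tz": -0.116, "wy": 0.87},
{"hand": 1, "tx": 0.045, "ty": -0.0, "tz": -0.113, "wy": 0.88},
{"hand": 1, "tx": 0.052, "ty": -0.0, "tz": -0.109, "wy": 0.87},
{"hand": 1, "tx": 0.06, "ty": -0.0, "tz": -0.105, "wy": 0.88},
{"hand": 1, "tx": 0.067, "ty": -0.0, "tz": -0.101, "wy": 0.87}]
end [0.605  0.1389 0.3099 0.0432]
```

Request:
step_arm([
  {"hand":1,"tx":-0.055,"ty":-0.09,"tz":-0.1,"wy":0.95},
  {"hand":1,"tx":-0.045,"ty":-0.09,"tz":-0.1,"wy":0.95},
  {"hand":1,"tx":-0.04,"ty":-0.09,"tz":-0.105,"wy":0.95},
  {"hand":1,"tx":-0.03,"tz":-0.115,"wy":0.9},
  {"hand":1,"tx":-0.02,"tz":-0.12,"wy":0.9},
  {"hand":1,"tx":-0.015,"tz":-0.12,"wy":0.9},
  {"hand":1,"tx":-0.005,"tz":-0.12,"wy":0.9},
  {"hand":1,"tx":0.005,"tz":-0.12,"wy":0.9},
  {"hand":1,"tx":0.01,"tz":-0.12,"wy":0.9},
  {"hand":1,"tx":0.02,"tz":-0.12,"wy":0.9},
  {"hand":1,"tx":0.03,"tz":-0.12,"wy":0.9},
  {"hand":1,"tx":0.035,"tz":-0.115,"wy":0.9},
  {"hand":1,"tx":0.045,"tz":-0.115,"wy":0.9},
  {"hand":1,"tx":0.05,"tz":-0.11,"wy":0.9},
])

```text
$.moves[0]: bad value
```

```bash
python3 - <<'E'
from plan import *
show()
plan([(.605,.139,.30,.043,5)],1)
E
```

```text
1.4 [0.2358 0.5789 0.2313] [-1.5708e+00 -1.0000e-04  1.1840e+00] [-0.4  -0.48  0.26] 0.0853
[{"hand": 1, "tx": -0.179, "ty": -0.046, "tz": -0.339, "wy": 2.85},
{"hand": 1, "tx": -0.098, "ty": -0.046, "tz": -0.37, "wy": 2.85},
{"hand": 1, "tx": -0.011, "ty": -0.046, "tz": -0.383, "wy": 2.85},
{"hand": 1, "tx": 0.075, "ty": -0.045, "tz": -0.375, "wy": 2.86},
{"hand": 1, "tx": 0.159, "ty": -0.046, "tz": -0.348, "wy": 2.85}]
end [0.605  0.139  0.3    0.0432]
```

Request:
step_arm([
  {"hand":1,"tx":-0.055,"ty":-0.09,"tz":-0.1,"wx":0,"wy":0.95,"wz":0},
  {"hand":1,"tx":-0.045,"ty":-0.09,"tz":-0.1,"wx":0,"wy":0.95,"wz":0},
  {"hand":1,"tx":-0.04,"ty":-0.09,"tz":-0.105,"wx":0,"wy":0.95,"wz":0},
  {"hand":1,"tx":-0.03,"ty":0,"tz":-0.115,"wx":0,"wy":0.9,"wz":0},
  {"hand":1,"tx":-0.02,"ty":0,"tz":-0.12,"wx":0,"wy":0.9,"wz":0},
  {"hand":1,"tx":-0.015,"ty":0,"tz":-0.12,"wx":0,"wy":0.9,"wz":0},
  {"hand":1,"tx":-0.005,"ty":0,"tz":-0.12,"wx":0,"wy":0.9,"wz":0},
  {"hand":1,"tx":0.005,"ty":0,"tz":-0.12,"wx":0,"wy":0.9,"wz":0},
  {"hand":1,"tx":0.01,"ty":0,"tz":-0.12,"wx":0,"wy":0.9,"wz":0},
  {"hand":1,"tx":0.02,"ty":0,"tz":-0.12,"wx":0,"wy":0.9,"wz":0},
  {"hand":1,"tx":0.03,"ty":0,"tz":-0.12,"wx":0,"wy":0.9,"wz":0},
  {"hand":1,"tx":0.035,"ty":0,"tz":-0.115,"wx":0,"wy":0.9,"wz":0},
  {"hand":1,"tx":0.045,"ty":0,"tz":-0.115,"wx":0,"wy":0.9,"wz":0},
  {"hand":1,"tx":0.05,"ty":0,"tz":-0.11,"wx":0,"wy":0.9,"wz":0},
])

```text
time_s: 3.15
tool_pos: [0.556, 0.1806, 0.3149]
tool_rot: [-1.565, -0.002, 0.139]
ft_force: [0.6, 0.2, 0.1]
finger_gap: 0.085
```

```bash
sed -i 's/wy=-d\[3\]\/.08)/wx=0,wy=-d[3]\/.08,wz=0)/; s/if a!="wy"/if a[0]!="w"/' plan.py; python3 - <<'E'
from plan import *
show()
plan([(.605,.139,.30,.043,5)],1)
E
```

```text
3.15 [0.556  0.1806 0.3149] [-1.5653 -0.0018  0.1392] [0.58 0.2  0.14] 0.085
[{"hand": 1, "tx": 0.029, "ty": 0.01, "tz": -0.032, "wx": 0, "wy": 0.24, "wz": 0},
{"hand": 1, "tx": 0.029, "ty": 0.01, "tz": -0.031, "wx": 0, "wy": 0.24, "wz": 0},
{"hand": 1, "tx": 0.03, "ty": 0.01, "tz": -0.031, "wx": 0, "wy": 0.24, "wz": 0},
{"hand": 1, "tx": 0.03, "ty": 0.01, "tz": -0.03, "wx": 0, "wy": 0.24, "wz": 0},
{"hand": 1, "tx": 0.031, "ty": 0.01, "tz": -0.03, "wx": 0, "wy": 0.24, "wz": 0}]
end [0.6051 0.1391 0.2999 0.0432]
```

Request:
step_arm([
  {"hand":1,"tx":0.037,"ty":0.01,"tz":-0.04,"wx":0,"wy":0.3,"wz":0},
  {"hand":1,"tx":0.037,"ty":0.01,"tz":-0.04,"wx":0,"wy":0.3,"wz":0},
  {"hand":1,"tx":0.037,"ty":0.015,"tz":-0.038,"wx":0,"wy":0.3,"wz":0},
  {"hand":1,"tx":0.038,"ty":0.015,"tz":-0.036,"wx":0,"wy":0.3,"wz":0},
  {"hand":1,"tx":0,"ty":0,"tz":0,"wx":0,"wy":0,"wz":0},
])

```text
time_s: 3.78
tool_pos: [0.6079, 0.1377, 0.298]
tool_rot: [-1.564, -0.0, 0.039]
ft_force: [-0.6, 0.7, 0.5]
finger_gap: 0.0854
```

```bash
cat > look.py <<'E'
from plan import *
show()
def snap(n,cs=("side","top"),boxes=None,f=3,rings=()):
    for c in cs:
        im=viewer.read_camera(c)[:,:,::-1].copy(); cv2.imwrite(f"pics/{n}_{c}_raw.png",im)
        x0,y0,x1,y1=(boxes or {}).get(c,(0,0,640,400)); 
        S=f; big=cv2.resize(im,None,fx=S,fy=S,interpolation=cv2.INTER_CUBIC)
        for x,y,r,z,col in rings:
            p=np.array([proj(c,[x+r*np.cos(t),y+r*np.sin(t),z]) for t in np.linspace(0,6.283,60)]); cv2.polylines(big,[np.round((p+.5)*S).astype(np.int32)],True,col,1)
        cv2.imwrite(f"pics/{n}_{c}.png",big[y0*S:y1*S,x0*S:x1*S])
E
python3 - <<'E'
from look import *
snap("a",boxes=dict(side=(200,60,400,220),top=(180,80,320,220)),f=4,rings=[(.605,.139,.01,.235,(0,255,255)),(.605,.139,.015,.16,(0,255,255)),(.605,.139,.021,.05,(0,255,255))])
E
```

```text
3.77 [0.6079 0.1377 0.298 ] [-1.5644e+00 -1.0000e-04  3.8900e-02] [-0.56  0.72  0.48] 0.0854
```

View pics/a_side.png

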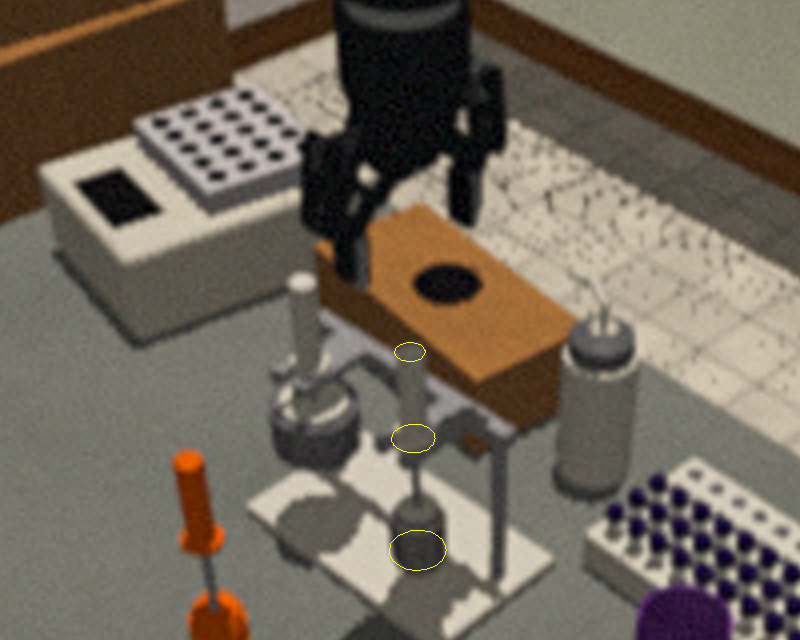

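View pics/a_top.png

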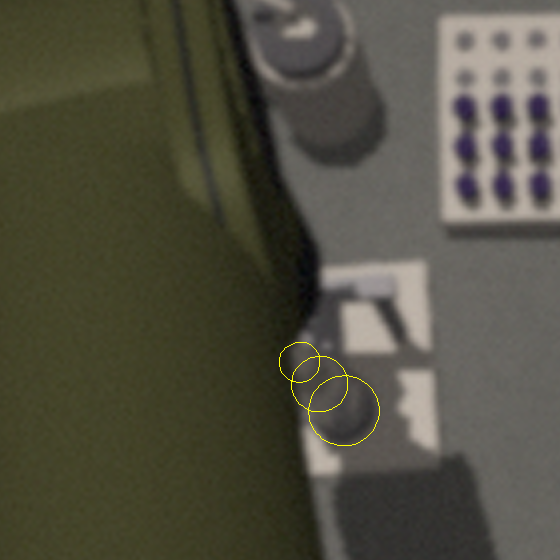

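Request:
step_arm([
  {"hand":1,"tx":-0.01,"ty":0,"tz":0.005,"wx":-0.08,"wy":0,"wz":0},
  {"hand":1,"tx":0,"ty":0.08,"tz":0,"wx":0,"wy":0,"wz":0},
  {"hand":1,"tx":0,"ty":0.08,"tz":0,"wx":0,"wy":0,"wz":0},
  {"hand":1,"tx":0,"ty":0.08,"tz":0,"wx":0,"wy":0,"wz":0},
])

```text
time_s: 4.38
tool_pos: [0.6037, 0.1455, 0.2282]
tool_rot: [-1.566, -0.006, 0.047]
ft_force: [0.1, 1.0, 0.6]
finger_gap: 0.0851
```

```bash
python3 - <<'E'
from look import *
snap("b",cs=("side",),boxes=dict(side=(200,60,400,220)),f=4)
plan([(.605,.139,.186,.043,2)],1)
E
```

```text
4.38 [0.6037 0.1455 0.2282] [-1.566  -0.0059  0.0471] [0.11 1.04 0.62] 0.0851
[{"hand": 1, "tx": 0.006, "ty": 0.065, "tz": -0.011, "wx": 0, "wy": 0.03, "wz": 0},
{"hand": 1, "tx": 0.005, "ty": 0.064, "tz": -0.01, "wx": 0, "wy": 0.03, "wz": 0}]
end [0.605  0.1391 0.1861 0.0427]
```

View pics/b_side.png

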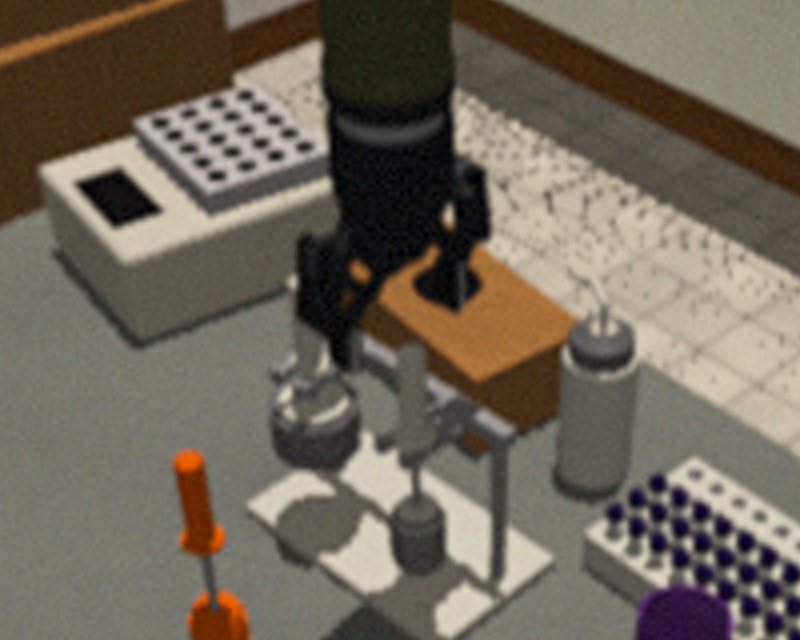

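Request:
step_arm([
  {"hand":1,"tx":0.004,"ty":0,"tz":-0.022,"wx":-0.06,"wy":0.05,"wz":0.07},
  {"hand":1,"tx":0,"ty":0.03,"tz":0,"wx":0,"wy":0,"wz":0},
])

```text
time_s: 4.68
tool_pos: [0.6033, 0.1393, 0.2171]
tool_rot: [-1.572, 0.004, 0.045]
ft_force: [0.6, 0.1, 0.8]
finger_gap: 0.0852
```

```bash
python3 - <<'E'
from look import *
show()
plan([(.605,.139,.186,.043,2)],1)
E
```

```text
4.67 [0.6033 0.1393 0.2171] [-1.5719  0.0043  0.0446] [0.57 0.12 0.82] 0.0852
4.67 [0.6033 0.1393 0.2171] [-1.5719  0.0043  0.0446] [0.57 0.12 0.82] 0.0852
[{"hand": 1, "tx": 0.003, "ty": 0.052, "tz": -0.001, "wx": 0, "wy": 0.01, "wz": 0},
{"hand": 1, "tx": 0.002, "ty": 0.052, "tz": -0.0, "wx": 0, "wy": 0.01, "wz": 0}]
end [0.6049 0.139  0.1859 0.043 ]
```

Request:
step_arm([
  {"hand":1,"tx":0.003,"ty":0.035,"tz":-0.001,"wx":0,"wy":0,"wz":-0.04},
  {"hand":1,"tx":0.002,"ty":0.035,"tz":-0.001,"wx":0,"wy":0,"wz":0},
  {"hand":1,"tx":0,"ty":0.03,"tz":0,"wx":0,"wy":0,"wz":0},
  {"hand":1,"tx":0,"ty":0,"tz":0,"wx":0,"wy":0,"wz":0},
])

```text
time_s: 5.18
tool_pos: [0.6049, 0.1389, 0.1853]
tool_rot: [-1.571, 0.001, 0.045]
ft_force: [-0.3, 0.8, -1.4]
finger_gap: 0.0852
```

```bash
python3 - <<'E'
from look import *
snap("c",cs=("side",),boxes=dict(side=(200,60,400,220)),f=4)
E
```

```text
5.17 [0.6049 0.1389 0.1853] [-1.5715e+00  7.0000e-04  4.4700e-02] [-0.27  0.81 -1.4 ] 0.0852
```

View pics/c_side.png

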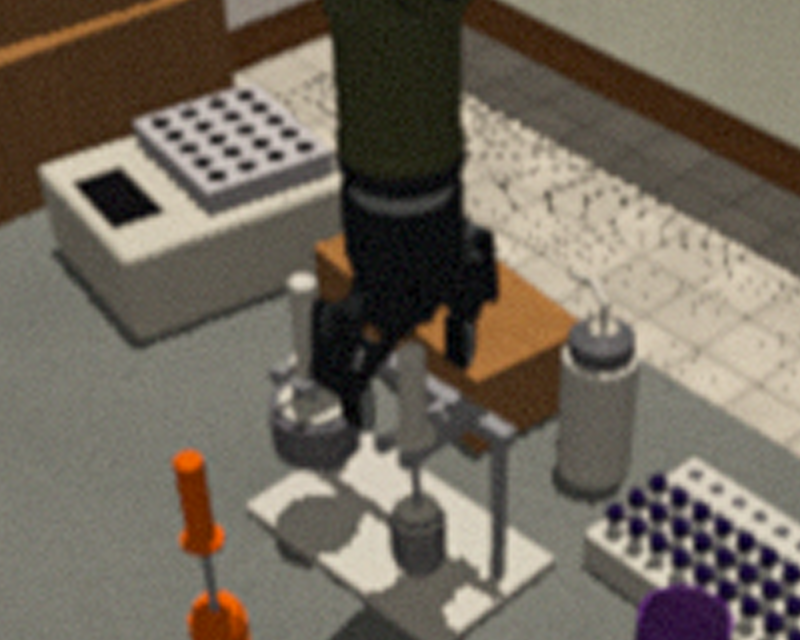

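Request:
step_arm([
  {"hand":-1,"tx":0,"ty":0,"tz":0,"wx":0,"wy":0,"wz":0},
  {"hand":-1,"tx":0,"ty":0,"tz":0,"wx":0,"wy":0,"wz":0},
  {"hand":-1,"tx":0,"ty":0,"tz":0,"wx":0,"wy":0,"wz":0},
  {"hand":-1,"tx":0,"ty":0,"tz":0,"wx":0,"wy":0,"wz":0},
  {"hand":-1,"tx":0,"ty":0,"tz":0,"wx":0,"wy":0,"wz":0},
  {"hand":-1,"tx":0,"ty":0,"tz":0,"wx":0,"wy":0,"wz":0},
])

```text
time_s: 5.98
tool_pos: [0.6062, 0.1392, 0.187]
tool_rot: [-1.571, -0.003, 0.045]
ft_force: [0.8, -0.4, -0.1]
finger_gap: 0.0188
```

```bash
python3 - <<'E'
from look import *
snap("d",cs=("side",),boxes=dict(side=(200,60,400,220)),f=4)
E
```

```text
5.97 [0.6062 0.1392 0.187 ] [-1.5708 -0.0028  0.0446] [ 0.84 -0.42 -0.05] 0.0188
```

View pics/d_side.png

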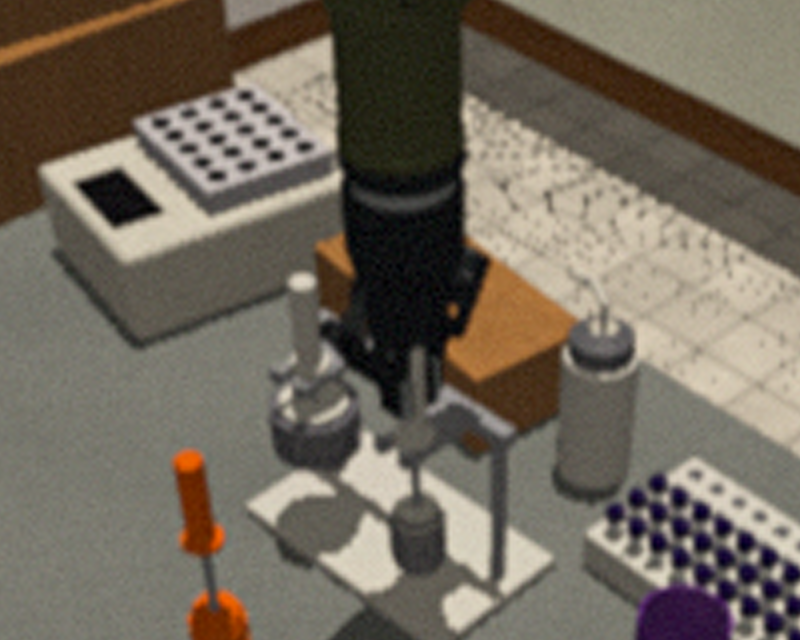

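Request:
step_arm([
  {"hand":-1,"tx":0,"ty":-0.03,"tz":0,"wx":0,"wy":0,"wz":0.03},
  {"hand":-1,"tx":0,"ty":-0.015,"tz":0,"wx":0,"wy":0,"wz":0},
  {"hand":-1,"tx":0,"ty":0,"tz":0,"wx":0,"wy":0,"wz":0},
])

```text
time_s: 6.4
tool_pos: [0.6061, 0.1392, 0.2015]
tool_rot: [-1.571, -0.0, 0.045]
ft_force: [-0.4, -0.7, -0.9]
finger_gap: 0.0184
```

```bash
python3 - <<'E'
from look import *
snap("e",cs=("side",),boxes=dict(side=(200,60,400,220)),f=4)
E
```

```text
6.4 [0.6061 0.1392 0.2015] [-1.5707e+00 -3.0000e-04  4.4700e-02] [-0.36 -0.71 -0.94] 0.0184
```

View pics/e_side.png

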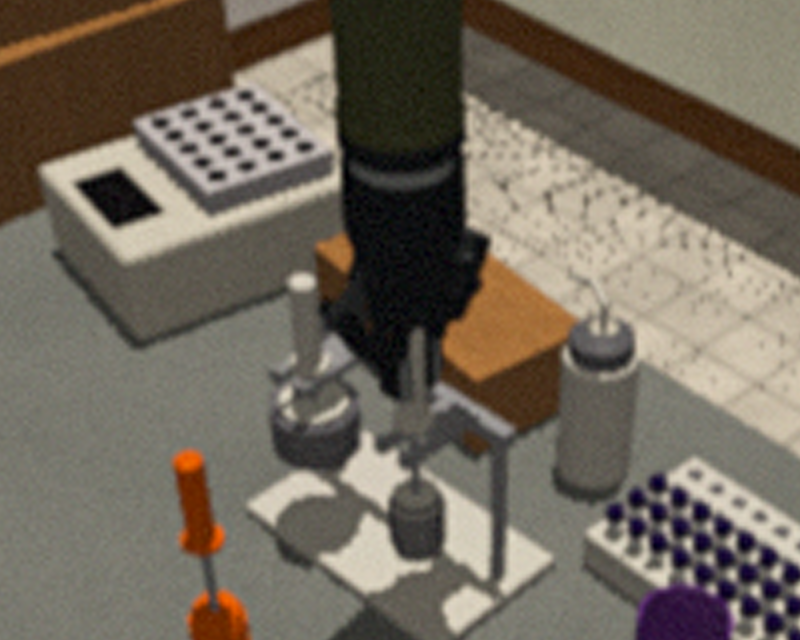

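Request:
step_arm([
  {"hand":-1,"tx":-0.03,"ty":0,"tz":0,"wx":0,"wy":0,"wz":0},
  {"hand":-1,"tx":-0.03,"ty":0,"tz":0,"wx":0,"wy":0,"wz":0},
  {"hand":-1,"tx":-0.03,"ty":0,"tz":0,"wx":0,"wy":0,"wz":0},
])

```text
time_s: 6.82
tool_pos: [0.577, 0.1378, 0.2009]
tool_rot: [-1.571, 0.001, 0.045]
ft_force: [0.4, -0.2, 0.4]
finger_gap: 0.0184
```

Request:
step_arm([
  {"hand":-1,"tx":-0.04,"ty":0,"tz":0,"wx":0,"wy":0,"wz":0},
  {"hand":-1,"tx":-0.05,"ty":0,"tz":0,"wx":0,"wy":0,"wz":0},
  {"hand":-1,"tx":-0.05,"ty":0,"tz":0,"wx":0,"wy":0,"wz":0},
  {"hand":-1,"tx":-0.05,"ty":0,"tz":0,"wx":0,"wy":0,"wz":0},
])

```text
time_s: 7.32
tool_pos: [0.5159, 0.1351, 0.201]
tool_rot: [-1.571, 0.002, 0.045]
ft_force: [-0.8, -0.8, -1.6]
finger_gap: 0.0189
```

```bash
python3 - <<'E'
from look import *
show()
plan([(.52,.11,.32,.045,5),(.5395,-.0635,.32,.045,6)],-1)
E
```

```text
7.33 [0.5159 0.1351 0.201 ] [-1.571   0.0019  0.0449] [-0.76 -0.77 -1.62] 0.0189
7.33 [0.5159 0.1351 0.201 ] [-1.571   0.0019  0.0449] [-0.76 -0.77 -1.62] 0.0189
[{"hand": -1, "tx": 0.002, "ty": -0.079, "tz": -0.017, "wx": 0, "wy": -0.0, "wz": 0},
{"hand": -1, "tx": 0.002, "ty": -0.079, "tz": -0.017, "wx": 0, "wy": -0.0, "wz": 0},
{"hand": -1, "tx": 0.002, "ty": -0.08, "tz": -0.017, "wx": 0, "wy": -0.0, "wz": 0},
{"hand": -1, "tx": 0.002, "ty": -0.079, "tz": -0.017, "wx": 0, "wy": -0.0, "wz": 0},
{"hand": -1, "tx": 0.002, "ty": -0.08, "tz": -0.016, "wx": 0, "wy": -0.0, "wz": 0},
{"hand": -1, "tx": 0.006, "ty": 0.0, "tz": -0.097, "wx": 0, "wy": -0.0, "wz": 0},
{"hand": -1, "tx": 0.007, "ty": 0.0, "tz": -0.097, "wx": 0, "wy": -0.0, "wz": 0},
{"hand": -1, "tx": 0.006, "ty": 0.0, "tz": -0.097, "wx": 0, "wy": -0.0, "wz": 0},
{"hand": -1, "tx": 0.007, "ty": 0.0, "tz": -0.097, "wx": 0, "wy": -0.0, "wz": 0},
{"hand": -1, "tx": 0.006, "ty": 0.0, "tz": -0.096, "wx": 0, "wy": -0.0, "wz": 0},
{"hand": -1, "tx": 0.007, "ty": 0.0, "tz": -0.097, "wx": 0, "wy": -0.0, "wz": 0}]
end [ 0.5396 -0.0636  0.3201  0.0449]
```

Request:
step_arm([
  {"hand":-1,"tx":0.002,"ty":-0.08,"tz":-0.017,"wx":0,"wy":0,"wz":0},
  {"hand":-1,"tx":0.002,"ty":-0.08,"tz":-0.017,"wx":0,"wy":0,"wz":0},
  {"hand":-1,"tx":0.002,"ty":-0.08,"tz":-0.017,"wx":0,"wy":0,"wz":0},
  {"hand":-1,"tx":0.002,"ty":-0.08,"tz":-0.017,"wx":0,"wy":0,"wz":0},
  {"hand":-1,"tx":0.002,"ty":-0.08,"tz":-0.05,"wx":0,"wy":0,"wz":0},
  {"hand":-1,"tx":0.006,"ty":0,"tz":-0.1,"wx":0,"wy":0,"wz":0},
  {"hand":-1,"tx":0.007,"ty":0,"tz":-0.1,"wx":0,"wy":0,"wz":0},
  {"hand":-1,"tx":0.006,"ty":0,"tz":-0.1,"wx":0,"wy":0,"wz":0},
  {"hand":-1,"tx":0.007,"ty":0,"tz":-0.1,"wx":0,"wy":0,"wz":0},
  {"hand":-1,"tx":0.006,"ty":0,"tz":-0.1,"wx":0,"wy":0,"wz":0},
  {"hand":-1,"tx":0,"ty":0,"tz":0,"wx":0,"wy":0,"wz":0},
])

```text
time_s: 8.7
tool_pos: [0.5289, -0.0539, 0.3244]
tool_rot: [-1.571, 0.007, 0.049]
ft_force: [0.7, 0.8, -1.0]
finger_gap: 0.0184
```

```bash
python3 - <<'E'
from look import *
s=state()["tool_pos"]
Y=(0,255,255);x,y,z=s; z+=.0135
snap("f",boxes=dict(side=(260,100,460,260),top=(280,120,440,240)),f=4,rings=[(x,y,.021,z-.105,Y),(x,y,.021,z-.15,Y),(x,y,.0125,z-.165,Y),(x,y,.015,z-.04,Y),(.5395,-.0635,.032,.115,(0,0,255)),(.5395,-.0635,.032,0,(0,0,255))])
for q in("jar","jar_mouth","brush_tip"):
  for c in("side","top"):
    print(q,c,[(np.round(d["pixel"],1).tolist(),round(float(d["conf"]),2)) for d in nets.landmark_of(c,q)][:4])
print(proj("side",(x,y,z-.165)),proj("top",(x,y,z-.165)))
for c in("side","top"): print(c,proj(c,(.5395,-.0635,.115)),proj(c,(.5395,-.0635,0)))
plan([(.5395,-.0635,.32,.045,2)],-1)
E
```

```text
8.7 [ 0.5289 -0.0539  0.3244] [-1.5708  0.0071  0.0494] [ 0.71  0.77 -0.97] 0.0184
jar side [([333.4, 260.1], 0.82), ([367.7, 240.9], 0.74), ([393.4, 319.7], 0.69)]
jar top [([244.0, 185.1], 0.45)]
jar_mouth side [([337.1, 237.6], 0.96), ([369.7, 211.8], 0.58)]
jar_mouth top []
brush_tip side [([253.1, 224.2], 0.9), ([335.0, 213.6], 0.78)]
brush_tip top [([246.4, 247.7], 0.84)]
[332.08576239 217.8664035 ] [350.96518518 208.17427783]
side [337.17170403 233.08024142] [335.66599348 259.78949059]
top [353.28042467 205.17683749] [349.779572   208.82302162]
[{"hand": -1, "tx": 0.015, "ty": 0.007, "tz": -0.023, "wx": 0, "wy": 0.07, "wz": 0},
{"hand": -1, "tx": 0.016, "ty": 0.008, "tz": -0.024, "wx": 0, "wy": 0.07, "wz": 0}]
end [ 0.5396 -0.0635  0.3199  0.045 ]
```

View pics/f_side.png

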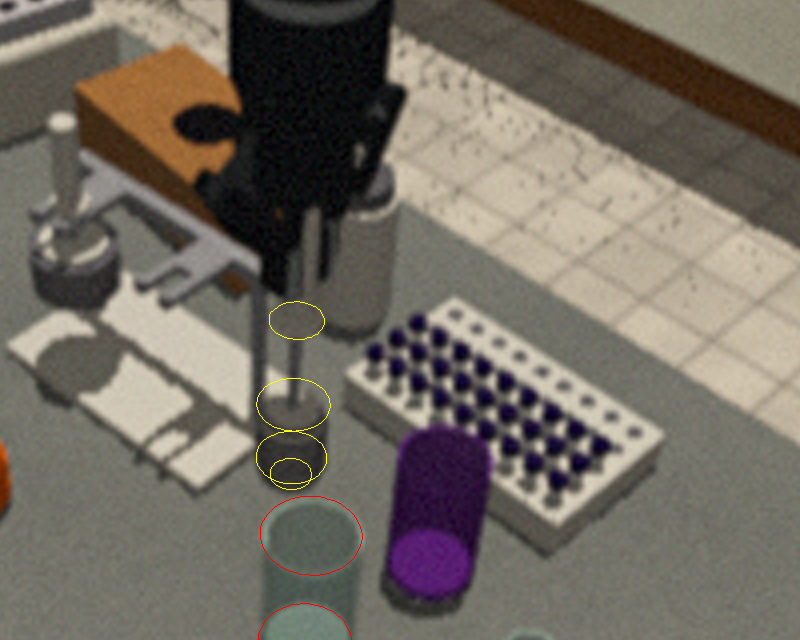

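View pics/f_top.png

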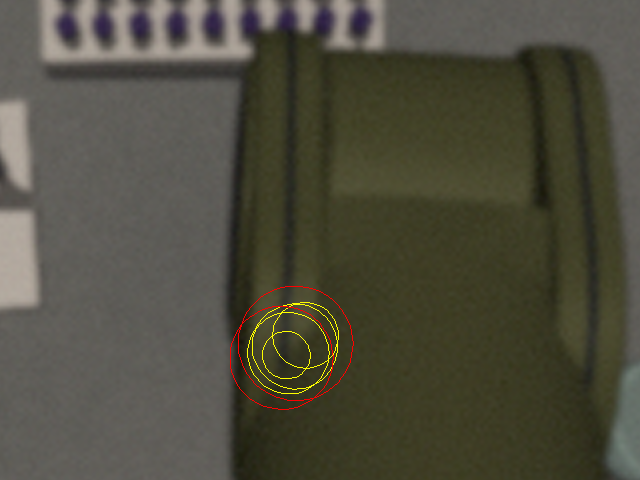

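Request:
step_arm([
  {"hand":-1,"tx":0.016,"ty":0.007,"tz":-0.022,"wx":0,"wy":0.05,"wz":-0.09},
  {"hand":-1,"tx":0.015,"ty":0.007,"tz":-0.022,"wx":0,"wy":0,"wz":0},
  {"hand":-1,"tx":0,"ty":0,"tz":0,"wx":0,"wy":0,"wz":0},
])

```text
time_s: 9.48
tool_pos: [0.5405, -0.0632, 0.3198]
tool_rot: [-1.569, -0.001, 0.053]
ft_force: [-0.4, 0.5, -0.6]
finger_gap: 0.0183
```

```bash
python3 - <<'E'
from look import *
show()
plan([(.5395,-.0635,.30,.045,2)],-1)
E
```

```text
9.47 [ 0.5405 -0.0632  0.3198] [-1.5691e+00 -1.0000e-03  5.2500e-02] [-0.41  0.47 -0.62] 0.0183
9.47 [ 0.5405 -0.0632  0.3198] [-1.5691e+00 -1.0000e-03  5.2500e-02] [-0.41  0.47 -0.62] 0.0183
[{"hand": -1, "tx": -0.002, "ty": 0.033, "tz": -0.0, "wx": 0, "wy": 0.05, "wz": 0},
{"hand": -1, "tx": -0.001, "ty": 0.033, "tz": -0.001, "wx": 0, "wy": 0.04, "wz": 0}]
end [ 0.5396 -0.0636  0.3     0.0453]
```

Request:
step_arm([
  {"hand":-1,"tx":-0.003,"ty":0.04,"tz":0,"wx":-0.02,"wy":0.09,"wz":0.01},
  {"hand":-1,"tx":0,"ty":0.04,"tz":0,"wx":0,"wy":0,"wz":0},
  {"hand":-1,"tx":0,"ty":0.035,"tz":0,"wx":0,"wy":0,"wz":0},
  {"hand":-1,"tx":0,"ty":0,"tz":0,"wx":0,"wy":0,"wz":0},
])

```text
time_s: 9.98
tool_pos: [0.5387, -0.0629, 0.2819]
tool_rot: [-1.57, 0.002, 0.045]
ft_force: [-0.4, -1.0, 0.2]
finger_gap: 0.0189
```

```bash
python3 - <<'E'
from look import *
s=state()["tool_pos"]
Y=(0,255,255);x,y,z=s; z+=.0135
snap("g",cs=("side",),boxes=dict(side=(290,170,390,280)),f=5,rings=[(x,y,.021,z-.105,Y),(x,y,.0125,z-.165,Y),(.5395,-.0635,.032,.115,(0,0,255)),(.5395,-.0635,.029,.006,(0,0,255))])
E
```

```text
9.97 [ 0.5387 -0.0629  0.2819] [-1.5702  0.0023  0.0451] [-0.4  -1.04  0.17] 0.0189
```

View pics/g_side.png

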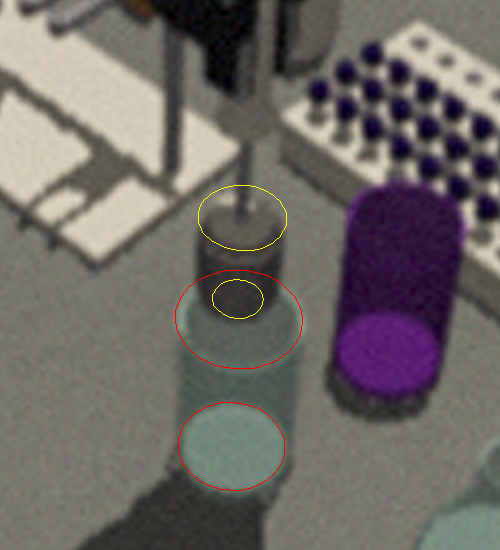

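Request:
step_arm([
  {"hand":-1,"tx":0.002,"ty":0.06,"tz":-0.002,"wx":0,"wy":0,"wz":-0.02},
  {"hand":-1,"tx":0,"ty":0.06,"tz":0,"wx":0,"wy":0,"wz":0},
  {"hand":-1,"tx":0,"ty":0.06,"tz":0,"wx":0,"wy":0,"wz":0},
  {"hand":-1,"tx":0,"ty":0,"tz":0,"wx":0,"wy":0,"wz":0},
])

```text
time_s: 10.52
tool_pos: [0.5418, -0.0635, 0.2289]
tool_rot: [-1.571, -0.006, 0.045]
ft_force: [0.2, 0.0, -0.7]
finger_gap: 0.0184
```

```bash
python3 - <<'E'
from look import *
show()
plan([(.5395,-.0635,.165,.045,4)],-1)
E
```

```text
10.53 [ 0.5418 -0.0635  0.2289] [-1.5707 -0.0056  0.0453] [ 0.16  0.04 -0.74] 0.0184
10.53 [ 0.5418 -0.0635  0.2289] [-1.5707 -0.0056  0.0453] [ 0.16  0.04 -0.74] 0.0184
[{"hand": -1, "tx": -0.002, "ty": 0.053, "tz": 0.0, "wx": 0, "wy": 0.0, "wz": 0},
{"hand": -1, "tx": -0.002, "ty": 0.053, "tz": 0.0, "wx": 0, "wy": 0.0, "wz": 0},
{"hand": -1, "tx": -0.002, "ty": 0.053, "tz": 0.0, "wx": 0, "wy": 0.0, "wz": 0},
{"hand": -1, "tx": -0.002, "ty": 0.054, "tz": 0.0, "wx": 0, "wy": 0.0, "wz": 0}]
end [ 0.5394 -0.0636  0.165   0.0453]
```

Request:
step_arm([
  {"hand":-1,"tx":-0.004,"ty":0.045,"tz":0,"wx":0,"wy":0,"wz":0.05},
  {"hand":-1,"tx":-0.002,"ty":0.045,"tz":0,"wx":0,"wy":0,"wz":0.01},
  {"hand":-1,"tx":0,"ty":0.045,"tz":0,"wx":0,"wy":0,"wz":0},
  {"hand":-1,"tx":0,"ty":0.04,"tz":0,"wx":0,"wy":0,"wz":0},
  {"hand":-1,"tx":0,"ty":0,"tz":0,"wx":0,"wy":0,"wz":0},
])

```text
time_s: 11.15
tool_pos: [0.5413, -0.0636, 0.1742]
tool_rot: [-1.571, -0.003, 0.046]
ft_force: [-0.3, -0.6, -0.3]
finger_gap: 0.0185
```

```bash
python3 - <<'E'
from look import *
s=state()["tool_pos"]
Y=(0,255,255);x,y,z=s; z+=.0135
snap("i",cs=("side",),boxes=dict(side=(290,170,390,280)),f=5,rings=[(x,y,.021,z-.105,Y),(x,y,.0125,z-.165,Y),(.5395,-.0635,.032,.115,(0,0,255)),(.5395,-.0635,.029,.006,(0,0,255))])
E
```

```text
11.15 [ 0.5413 -0.0636  0.1742] [-1.571  -0.0032  0.0455] [-0.34 -0.57 -0.33] 0.0185
```

View pics/i_side.png

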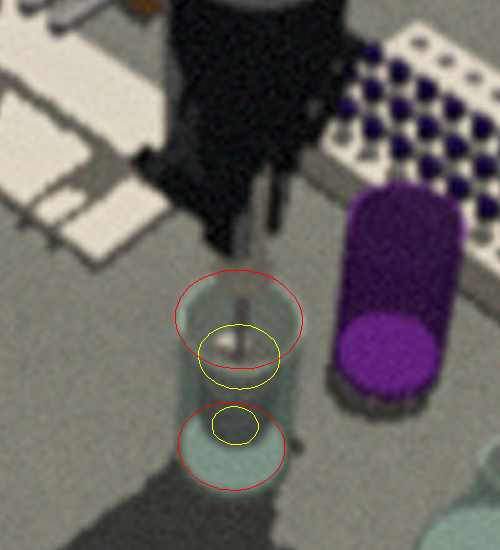

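Request:
step_arm([
  {"hand":-1,"tx":-0.003,"ty":0.025,"tz":0,"wx":0,"wy":0,"wz":0.03},
  {"hand":-1,"tx":0,"ty":0.015,"tz":0,"wx":0,"wy":0,"wz":0},
  {"hand":-1,"tx":0,"ty":0.005,"tz":0,"wx":0,"wy":0,"wz":0},
])

```text
time_s: 11.58
tool_pos: [0.5416, -0.0638, 0.1611]
tool_rot: [-1.571, -0.004, 0.045]
ft_force: [0.7, -0.3, -0.8]
finger_gap: 0.0185
```

Request:
step_arm([
  {"hand":-1,"tx":-0.004,"ty":0.005,"tz":0,"wx":0,"wy":0,"wz":0.05},
  {"hand":-1,"tx":0,"ty":0.004,"tz":0,"wx":0,"wy":0,"wz":0},
])

```text
time_s: 11.82
tool_pos: [0.5405, -0.0639, 0.1584]
tool_rot: [-1.571, 0.0, 0.045]
ft_force: [0.3, -0.3, 0.2]
finger_gap: 0.0188
```

Request:
step_arm([
  {"hand":-1,"tx":0,"ty":0.004,"tz":0,"wx":0,"wy":0,"wz":0},
])

```text
time_s: 11.95
tool_pos: [0.5408, -0.064, 0.1578]
tool_rot: [-1.572, -0.001, 0.045]
ft_force: [-1.1, -0.2, 12.2]
finger_gap: 0.0186
```

Request:
step_arm([
  {"hand":-1,"tx":0,"ty":-0.04,"tz":0,"wx":0,"wy":0,"wz":0},
  {"hand":-1,"tx":0,"ty":-0.045,"tz":0,"wx":0,"wy":0,"wz":0},
  {"hand":-1,"tx":0,"ty":-0.045,"tz":0,"wx":0,"wy":0,"wz":0},
  {"hand":-1,"tx":0,"ty":-0.035,"tz":0,"wx":0,"wy":0,"wz":0},
  {"hand":-1,"tx":0,"ty":0,"tz":0,"wx":0,"wy":0,"wz":0},
])

```text
time_s: 12.58
tool_pos: [0.5416, -0.0641, 0.2119]
tool_rot: [-1.572, -0.004, 0.045]
ft_force: [-1.3, 0.3, -0.2]
finger_gap: 0.0186
```

```bash
python3 - <<'E'
from look import *
s=state()["tool_pos"]
Y=(0,255,255);x,y,z=s; z+=.0135
snap("k",cs=("side",),boxes=dict(side=(290,170,390,280)),f=5,rings=[(.5395,-.0635,.032,.115,(0,0,255)),(.5395,-.0635,.029,.006,(0,0,255))])
E
```

```text
12.57 [ 0.5416 -0.0641  0.2119] [-1.5718 -0.0036  0.0453] [-1.25  0.28 -0.23] 0.0186
```

View pics/k_side.png

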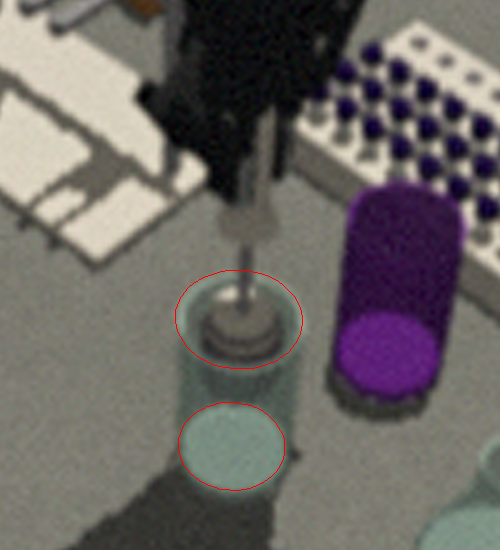

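Request:
step_arm([
  {"hand":-1,"tx":-0.004,"ty":0.04,"tz":0,"wx":0,"wy":0,"wz":0.04},
  {"hand":-1,"tx":0,"ty":0.045,"tz":0,"wx":0,"wy":0,"wz":0},
  {"hand":-1,"tx":0,"ty":0.04,"tz":0,"wx":0,"wy":0,"wz":0},
  {"hand":-1,"tx":0,"ty":0.025,"tz":0,"wx":0,"wy":0,"wz":0},
  {"hand":-1,"tx":0,"ty":0.004,"tz":0,"wx":0,"wy":0,"wz":0},
])

```text
time_s: 13.25
tool_pos: [0.538, -0.0638, 0.1594]
tool_rot: [-1.571, 0.006, 0.045]
ft_force: [0.1, 0.3, -0.6]
finger_gap: 0.0189
```

Request:
step_arm([
  {"hand":-1,"tx":0.004,"ty":0.004,"tz":0,"wx":0,"wy":0,"wz":-0.05},
  {"hand":-1,"tx":0,"ty":0.004,"tz":0,"wx":0,"wy":0,"wz":0},
  {"hand":-1,"tx":0,"ty":0.003,"tz":0,"wx":0,"wy":0,"wz":0},
])

```text
time_s: 13.62
tool_pos: [0.5397, -0.064, 0.1579]
tool_rot: [-1.571, 0.001, 0.045]
ft_force: [-1.9, -0.4, 5.5]
finger_gap: 0.0184
```

Contact with the floor again. Stroke 2.

Request:
step_arm([
  {"hand":-1,"tx":0,"ty":-0.04,"tz":0,"wx":0,"wy":0,"wz":0},
  {"hand":-1,"tx":0,"ty":-0.045,"tz":0,"wx":0,"wy":0,"wz":0},
  {"hand":-1,"tx":0,"ty":-0.045,"tz":0,"wx":0,"wy":0,"wz":0},
  {"hand":-1,"tx":0,"ty":-0.03,"tz":0,"wx":0,"wy":0,"wz":0},
  {"hand":-1,"tx":0,"ty":0,"tz":0,"wx":0,"wy":0,"wz":0},
])

```text
time_s: 14.25
tool_pos: [0.5412, -0.0642, 0.2111]
tool_rot: [-1.572, -0.004, 0.045]
ft_force: [0.4, -0.2, -1.9]
finger_gap: 0.0188
```

Request:
step_arm([
  {"hand":-1,"tx":-0.002,"ty":0.04,"tz":0,"wx":0,"wy":0,"wz":0.02},
  {"hand":-1,"tx":0,"ty":0.045,"tz":0,"wx":0,"wy":0,"wz":0},
  {"hand":-1,"tx":0,"ty":0.04,"tz":0,"wx":0,"wy":0,"wz":0},
  {"hand":-1,"tx":0,"ty":0.025,"tz":0,"wx":0,"wy":0,"wz":0},
  {"hand":-1,"tx":0,"ty":0.004,"tz":0,"wx":0,"wy":0,"wz":0},
])

```text
time_s: 14.88
tool_pos: [0.5388, -0.064, 0.1593]
tool_rot: [-1.571, 0.003, 0.045]
ft_force: [0.3, -0.5, -1.3]
finger_gap: 0.0182
```

Request:
step_arm([
  {"hand":-1,"tx":0.003,"ty":0.004,"tz":0,"wx":0,"wy":0,"wz":-0.03},
  {"hand":-1,"tx":0,"ty":0.004,"tz":0,"wx":0,"wy":0,"wz":0},
  {"hand":-1,"tx":0,"ty":0.003,"tz":0,"wx":0,"wy":0,"wz":0},
])

```text
time_s: 15.25
tool_pos: [0.5401, -0.0641, 0.1579]
tool_rot: [-1.571, -0.001, 0.045]
ft_force: [-2.8, -0.3, 5.4]
finger_gap: 0.0184
```

Stroke 3.

Request:
step_arm([
  {"hand":-1,"tx":0,"ty":-0.04,"tz":0,"wx":0,"wy":0,"wz":0},
  {"hand":-1,"tx":0,"ty":-0.045,"tz":0,"wx":0,"wy":0,"wz":0},
  {"hand":-1,"tx":0,"ty":-0.045,"tz":0,"wx":0,"wy":0,"wz":0},
  {"hand":-1,"tx":0,"ty":-0.03,"tz":0,"wx":0,"wy":0,"wz":0},
  {"hand":-1,"tx":0,"ty":0,"tz":0,"wx":0,"wy":0,"wz":0},
])

```text
time_s: 15.88
tool_pos: [0.5415, -0.0643, 0.2111]
tool_rot: [-1.572, -0.006, 0.045]
ft_force: [-0.5, 0.2, -0.9]
finger_gap: 0.0186
```

Request:
step_arm([
  {"hand":-1,"tx":-0.002,"ty":0.04,"tz":0,"wx":0,"wy":0,"wz":0.03},
  {"hand":-1,"tx":0,"ty":0.045,"tz":0,"wx":0,"wy":0,"wz":0},
  {"hand":-1,"tx":0,"ty":0.04,"tz":0,"wx":0,"wy":0,"wz":0},
  {"hand":-1,"tx":0,"ty":0.025,"tz":0,"wx":0,"wy":0,"wz":0},
  {"hand":-1,"tx":0,"ty":0.004,"tz":0,"wx":0,"wy":0,"wz":0},
])

```text
time_s: 16.5
tool_pos: [0.5393, -0.0641, 0.1593]
tool_rot: [-1.571, 0.002, 0.045]
ft_force: [0.2, 0.5, 0.5]
finger_gap: 0.0184
```

Request:
step_arm([
  {"hand":-1,"tx":0.001,"ty":0.004,"tz":0,"wx":0,"wy":0,"wz":-0.02},
  {"hand":-1,"tx":0,"ty":0.004,"tz":0,"wx":0,"wy":0,"wz":0},
  {"hand":-1,"tx":0,"ty":0.003,"tz":0,"wx":0,"wy":0,"wz":0},
])

```text
time_s: 16.88
tool_pos: [0.54, -0.0644, 0.1579]
tool_rot: [-1.571, -0.002, 0.044]
ft_force: [-0.8, 0.1, 4.6]
finger_gap: 0.0185
```

```bash
python3 - <<'E'
from look import *
show()
plan([(.5395,-.064,.21,.045,4),(.5395,-.064,.32,.045,5)],-1)
E
```

```text
16.88 [ 0.54   -0.0644  0.1579] [-1.5711 -0.0017  0.0444] [-0.78  0.11  4.63] 0.0185
16.88 [ 0.54   -0.0644  0.1579] [-1.5711 -0.0017  0.0444] [-0.78  0.11  4.63] 0.0185
[{"hand": -1, "tx": -0.0, "ty": -0.043, "tz": 0.0, "wx": 0, "wy": -0.0, "wz": 0},
{"hand": -1, "tx": -0.001, "ty": -0.044, "tz": 0.0, "wx": 0, "wy": -0.0, "wz": 0},
{"hand": -1, "tx": -0.0, "ty": -0.043, "tz": 0.001, "wx": 0, "wy": -0.0, "wz": 0},
{"hand": -1, "tx": -0.001, "ty": -0.044, "tz": 0.0, "wx": 0, "wy": -0.01, "wz": 0},
{"hand": -1, "tx": 0.0, "ty": -0.073, "tz": 0.0, "wx": 0, "wy": 0.0, "wz": 0},
{"hand": -1, "tx": 0.0, "ty": -0.073, "tz": 0.0, "wx": 0, "wy": 0.0, "wz": 0},
{"hand": -1, "tx": 0.0, "ty": -0.073, "tz": 0.0, "wx": 0, "wy": 0.0, "wz": 0},
{"hand": -1, "tx": 0.0, "ty": -0.074, "tz": 0.0, "wx": 0, "wy": 0.0, "wz": 0},
{"hand": -1, "tx": 0.0, "ty": -0.073, "tz": 0.0, "wx": 0, "wy": 0.0, "wz": 0}]
end [ 0.5394 -0.0641  0.3199  0.0452]
```

Request:
step_arm([
  {"hand":-1,"tx":0,"ty":-0.04,"tz":0,"wx":0,"wy":0,"wz":0},
  {"hand":-1,"tx":-0.001,"ty":-0.05,"tz":0,"wx":0,"wy":0,"wz":0.01},
  {"hand":-1,"tx":-0.001,"ty":-0.05,"tz":0,"wx":0,"wy":0,"wz":0},
  {"hand":-1,"tx":-0.001,"ty":-0.055,"tz":0,"wx":0,"wy":0,"wz":0.01},
  {"hand":-1,"tx":-0.001,"ty":-0.055,"tz":0,"wx":0,"wy":0,"wz":0},
  {"hand":-1,"tx":-0.001,"ty":-0.06,"tz":0,"wx":0,"wy":0,"wz":0.01},
  {"hand":-1,"tx":-0.001,"ty":-0.06,"tz":0,"wx":0,"wy":0,"wz":0},
  {"hand":-1,"tx":-0.001,"ty":-0.06,"tz":0,"wx":0,"wy":0,"wz":0},
  {"hand":-1,"tx":0,"ty":-0.06,"tz":0,"wx":0,"wy":0,"wz":0},
  {"hand":-1,"tx":0,"ty":-0.02,"tz":0,"wx":0,"wy":0,"wz":0},
])

```text
time_s: 18.12
tool_pos: [0.5394, -0.065, 0.3247]
tool_rot: [-1.572, -0.012, 0.044]
ft_force: [-0.4, -0.4, -0.2]
finger_gap: 0.0187
```

```bash
python3 - <<'E'
from look import *
snap("n",cs=("side",),boxes=dict(side=(280,130,410,280)),f=4,rings=[(.5395,-.0635,.032,.115,(0,0,255)),(.5395,-.0635,.029,.006,(0,0,255))])
plan([(.515,.135,.31,.045,6)],-1)
E
```

```text
18.12 [ 0.5394 -0.065   0.3247] [-1.5724 -0.0119  0.0437] [-0.36 -0.38 -0.22] 0.0187
[{"hand": -1, "tx": -0.009, "ty": 0.008, "tz": 0.112, "wx": 0, "wy": -0.0, "wz": 0},
{"hand": -1, "tx": -0.009, "ty": 0.008, "tz": 0.111, "wx": 0, "wy": -0.0, "wz": 0},
{"hand": -1, "tx": -0.009, "ty": 0.008, "tz": 0.112, "wx": 0, "wy": -0.0, "wz": 0},
{"hand": -1, "tx": -0.008, "ty": 0.009, "tz": 0.111, "wx": 0, "wy": -0.01, "wz": 0},
{"hand": -1, "tx": -0.009, "ty": 0.008, "tz": 0.112, "wx": 0, "wy": -0.0, "wz": 0},
{"hand": -1, "tx": -0.008, "ty": 0.009, "tz": 0.111, "wx": 0, "wy": -0.01, "wz": 0}]
end [0.5151 0.1349 0.3099 0.0453]
```

View pics/n_side.png

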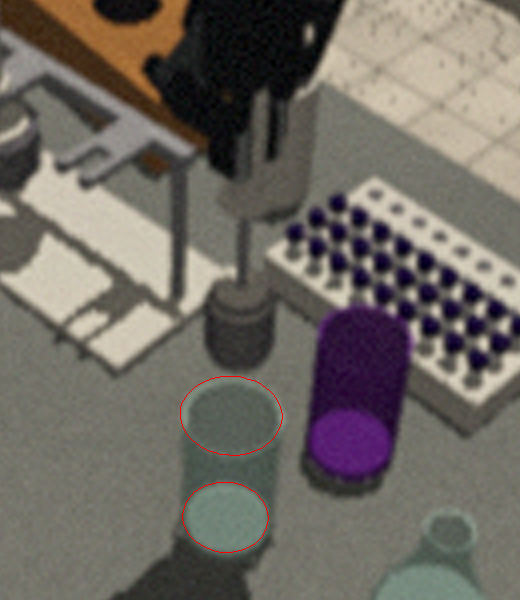

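Request:
step_arm([
  {"hand":-1,"tx":-0.012,"ty":0.008,"tz":0.11,"wx":0,"wy":0,"wz":0.1},
  {"hand":-1,"tx":-0.012,"ty":0.008,"tz":0.11,"wx":0,"wy":0,"wz":0.04},
  {"hand":-1,"tx":-0.01,"ty":0.008,"tz":0.11,"wx":0,"wy":0,"wz":0},
  {"hand":-1,"tx":-0.01,"ty":0.008,"tz":0.11,"wx":0,"wy":0,"wz":0},
  {"hand":-1,"tx":-0.008,"ty":0.008,"tz":0.11,"wx":0,"wy":0,"wz":0},
  {"hand":-1,"tx":-0.008,"ty":0.008,"tz":0.09,"wx":0,"wy":0,"wz":0},
  {"hand":-1,"tx":0,"ty":0,"tz":0,"wx":0,"wy":0,"wz":0},
])

```text
time_s: 19.05
tool_pos: [0.5105, 0.1307, 0.3068]
tool_rot: [-1.574, 0.004, 0.042]
ft_force: [0.9, -0.3, -0.4]
finger_gap: 0.0187
```

```bash
python3 - <<'E'
from look import *
show()
plan([(.515,.135,.206,.045,6)],-1)
E
```

```text
19.05 [0.5105 0.1307 0.3068] [-1.574   0.0039  0.0417] [ 0.89 -0.35 -0.41] 0.0187
19.05 [0.5105 0.1307 0.3068] [-1.574   0.0039  0.0417] [ 0.89 -0.35 -0.41] 0.0187
[{"hand": -1, "tx": 0.003, "ty": 0.056, "tz": 0.002, "wx": 0, "wy": -0.01, "wz": 0},
{"hand": -1, "tx": 0.002, "ty": 0.056, "tz": 0.002, "wx": 0, "wy": -0.01, "wz": 0},
{"hand": -1, "tx": 0.003, "ty": 0.056, "tz": 0.002, "wx": 0, "wy": -0.01, "wz": 0},
{"hand": -1, "tx": 0.003, "ty": 0.056, "tz": 0.003, "wx": 0, "wy": -0.0, "wz": 0},
{"hand": -1, "tx": 0.002, "ty": 0.056, "tz": 0.002, "wx": 0, "wy": -0.01, "wz": 0},
{"hand": -1, "tx": 0.003, "ty": 0.056, "tz": 0.003, "wx": 0, "wy": -0.0, "wz": 0}]
end [0.5151 0.1351 0.206  0.0449]
```

Request:
step_arm([
  {"hand":-1,"tx":0.001,"ty":0.055,"tz":0.002,"wx":0.04,"wy":-0.04,"wz":-0.05},
  {"hand":-1,"tx":0.001,"ty":0.06,"tz":0.002,"wx":0,"wy":0,"wz":0},
  {"hand":-1,"tx":0.001,"ty":0.06,"tz":0.002,"wx":0,"wy":0,"wz":0},
  {"hand":-1,"tx":0.001,"ty":0.06,"tz":0.002,"wx":0,"wy":0,"wz":0},
  {"hand":-1,"tx":0.001,"ty":0.06,"tz":0.002,"wx":0,"wy":0,"wz":0},
  {"hand":-1,"tx":0.001,"ty":0.025,"tz":0.002,"wx":0,"wy":0,"wz":0},
  {"hand":-1,"tx":0,"ty":0,"tz":0,"wx":0,"wy":0,"wz":0},
])

```text
time_s: 19.92
tool_pos: [0.5135, 0.124, 0.2078]
tool_rot: [-1.578, -0.001, 0.035]
ft_force: [0.6, -1.2, 0.2]
finger_gap: 0.0187
```

```bash
python3 - <<'E'
from look import *
snap("p",cs=("side",),boxes=dict(side=(200,90,380,230)),f=4)
plan([(.515,.135,.202,.045,1),(.577,.1378,.202,.045,4),(.6058,.1391,.202,.045,3)],-1)
E
```

```text
19.93 [0.5135 0.124  0.2078] [-1.5776e+00 -7.0000e-04  3.4900e-02] [ 0.61 -1.18  0.21] 0.0187
[{"hand": -1, "tx": 0.005, "ty": 0.02, "tz": 0.036, "wx": 0, "wy": -0.13, "wz": 0},
{"hand": -1, "tx": 0.052, "ty": 0.0, "tz": 0.0, "wx": 0, "wy": 0.0, "wz": 0},
{"hand": -1, "tx": 0.052, "ty": 0.0, "tz": 0.0, "wx": 0, "wy": 0.0, "wz": 0},
{"hand": -1, "tx": 0.052, "ty": 0.0, "tz": 0.0, "wx": 0, "wy": 0.0, "wz": 0},
{"hand": -1, "tx": 0.051, "ty": 0.0, "tz": 0.0, "wx": 0, "wy": 0.0, "wz": 0},
{"hand": -1, "tx": 0.032, "ty": 0.0, "tz": 0.0, "wx": 0, "wy": 0.0, "wz": 0},
{"hand": -1, "tx": 0.032, "ty": 0.0, "tz": 0.0, "wx": 0, "wy": 0.0, "wz": 0},
{"hand": -1, "tx": 0.032, "ty": 0.0, "tz": 0.0, "wx": 0, "wy": 0.0, "wz": 0}]
end [0.6057 0.139  0.2021 0.0452]
```

View pics/p_side.png

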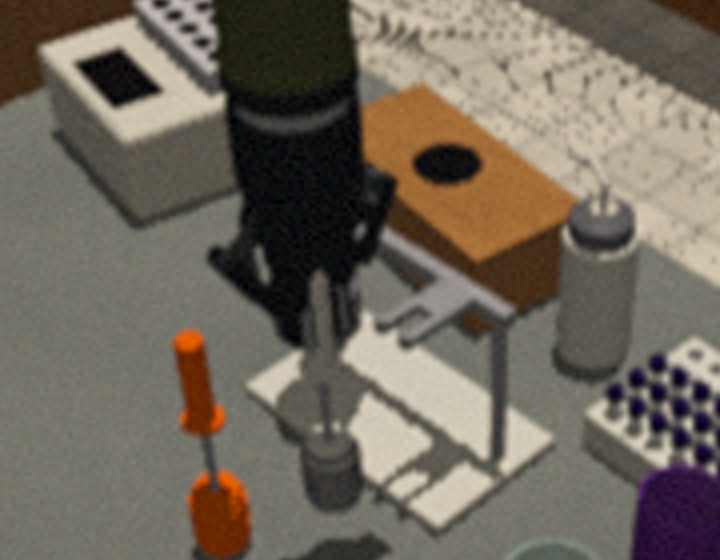

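Correct y, roll and yaw before entering.

Request:
step_arm([
  {"hand":-1,"tx":0.005,"ty":0.012,"tz":0.02,"wx":0.09,"wy":-0.13,"wz":0},
  {"hand":-1,"tx":0,"ty":0.006,"tz":0.017,"wx":0,"wy":0,"wz":0},
  {"hand":-1,"tx":0,"ty":0,"tz":0,"wx":0,"wy":0,"wz":0},
])

```text
time_s: 20.35
tool_pos: [0.5159, 0.1364, 0.2038]
tool_rot: [-1.569, -0.004, 0.046]
ft_force: [-1.0, 0.5, -0.9]
finger_gap: 0.0187
```

```bash
python3 - <<'E'
from look import *
show()
plan([(.577,.1378,.202,.045,4),(.6058,.1391,.202,.045,3)],-1)
E
```

```text
20.35 [0.5159 0.1364 0.2038] [-1.5687 -0.0042  0.0462] [-1.04  0.53 -0.87] 0.0187
20.35 [0.5159 0.1364 0.2038] [-1.5687 -0.0042  0.0462] [-1.04  0.53 -0.87] 0.0187
[{"hand": -1, "tx": 0.051, "ty": 0.001, "tz": -0.001, "wx": 0, "wy": 0.0, "wz": 0},
{"hand": -1, "tx": 0.051, "ty": 0.002, "tz": -0.001, "wx": 0, "wy": 0.0, "wz": 0},
{"hand": -1, "tx": 0.051, "ty": 0.001, "tz": -0.001, "wx": 0, "wy": 0.01, "wz": 0},
{"hand": -1, "tx": 0.051, "ty": 0.002, "tz": -0.002, "wx": 0, "wy": 0.0, "wz": 0},
{"hand": -1, "tx": 0.032, "ty": -0.0, "tz": 0.0, "wx": 0, "wy": 0.0, "wz": 0},
{"hand": -1, "tx": 0.032, "ty": -0.0, "tz": 0.0, "wx": 0, "wy": 0.0, "wz": 0},
{"hand": -1, "tx": 0.032, "ty": -0.0, "tz": 0.0, "wx": 0, "wy": 0.0, "wz": 0}]
end [0.6059 0.139  0.202  0.0454]
```

Request:
step_arm([
  {"hand":-1,"tx":0.035,"ty":0.002,"tz":-0.002,"wx":-0.02,"wy":0,"wz":0.05},
  {"hand":-1,"tx":0.04,"ty":0.002,"tz":-0.001,"wx":0,"wy":0,"wz":0},
  {"hand":-1,"tx":0.03,"ty":0.002,"tz":-0.001,"wx":0,"wy":0,"wz":0},
  {"hand":-1,"tx":0,"ty":0,"tz":0,"wx":0,"wy":0,"wz":0},
])

```text
time_s: 20.85
tool_pos: [0.5509, 0.1366, 0.2022]
tool_rot: [-1.571, -0.002, 0.046]
ft_force: [-0.3, 0.2, -0.9]
finger_gap: 0.0185
```

```bash
python3 - <<'E'
from look import *
show()
plan([(.577,.1378,.202,.045,3),(.6058,.1391,.202,.045,3)],-1)
E
```

```text
20.85 [0.5509 0.1366 0.2022] [-1.5705 -0.0019  0.0459] [-0.31  0.17 -0.93] 0.0185
20.85 [0.5509 0.1366 0.2022] [-1.5705 -0.0019  0.0459] [-0.31  0.17 -0.93] 0.0185
[{"hand": -1, "tx": 0.029, "ty": 0.0, "tz": 0.0, "wx": 0, "wy": 0.0, "wz": 0},
{"hand": -1, "tx": 0.029, "ty": 0.0, "tz": 0.0, "wx": 0, "wy": 0.01, "wz": 0},
{"hand": -1, "tx": 0.029, "ty": 0.001, "tz": 0.0, "wx": 0, "wy": 0.0, "wz": 0},
{"hand": -1, "tx": 0.032, "ty": -0.0, "tz": 0.0, "wx": 0, "wy": 0.0, "wz": 0},
{"hand": -1, "tx": 0.032, "ty": -0.0, "tz": 0.0, "wx": 0, "wy": 0.0, "wz": 0},
{"hand": -1, "tx": 0.032, "ty": -0.0, "tz": 0.0, "wx": 0, "wy": 0.0, "wz": 0}]
end [0.6057 0.139  0.2019 0.0451]
```

Request:
step_arm([
  {"hand":-1,"tx":0.03,"ty":0,"tz":0,"wx":0,"wy":0,"wz":0.01},
  {"hand":-1,"tx":0.03,"ty":0,"tz":0,"wx":0,"wy":0,"wz":0.01},
  {"hand":-1,"tx":0.03,"ty":0,"tz":0,"wx":0,"wy":0,"wz":0},
  {"hand":-1,"tx":0,"ty":0,"tz":0,"wx":0,"wy":0,"wz":0},
])

```text
time_s: 21.35
tool_pos: [0.5796, 0.1377, 0.2021]
tool_rot: [-1.571, 0.0, 0.046]
ft_force: [-0.2, -0.0, -0.2]
finger_gap: 0.0188
```

```bash
python3 - <<'E'
from look import *
snap("q",cs=("side",),boxes=dict(side=(200,90,380,230)),f=4)
plan([(.6058,.1391,.202,.045,3)],-1)
E
```

```text
21.35 [0.5796 0.1377 0.2021] [-1.5706e+00  3.0000e-04  4.5800e-02] [-0.19 -0.01 -0.22] 0.0188
[{"hand": -1, "tx": 0.03, "ty": -0.0, "tz": 0.0, "wx": 0, "wy": 0.0, "wz": 0},
{"hand": -1, "tx": 0.03, "ty": -0.0, "tz": 0.0, "wx": 0, "wy": 0.01, "wz": 0},
{"hand": -1, "tx": 0.029, "ty": -0.0, "tz": 0.001, "wx": 0, "wy": 0.0, "wz": 0}]
end [0.6057 0.1392 0.202  0.0451]
```

View pics/q_side.png

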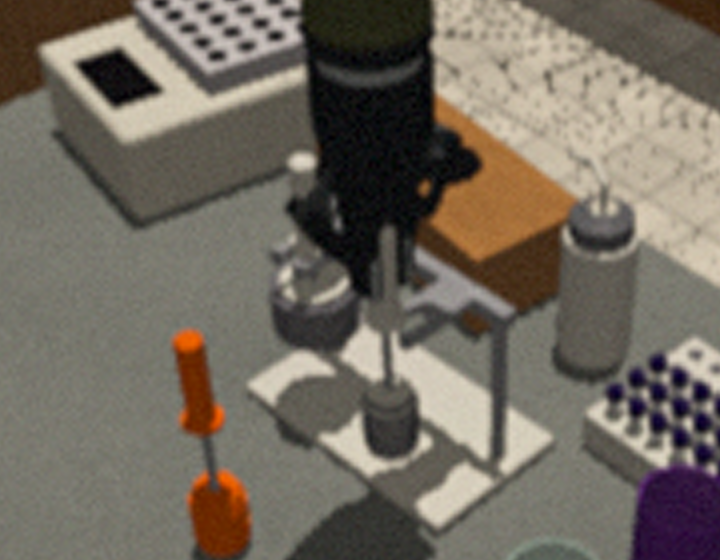

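Request:
step_arm([
  {"hand":-1,"tx":0.03,"ty":0,"tz":0,"wx":0,"wy":0,"wz":0},
  {"hand":-1,"tx":0.03,"ty":0,"tz":0,"wx":0,"wy":0,"wz":0},
  {"hand":-1,"tx":0.025,"ty":0,"tz":0,"wx":0,"wy":0,"wz":0},
  {"hand":-1,"tx":0,"ty":0,"tz":0,"wx":0,"wy":0,"wz":0},
])

```text
time_s: 21.9
tool_pos: [0.6061, 0.139, 0.2019]
tool_rot: [-1.571, 0.001, 0.046]
ft_force: [-0.7, 1.0, -0.9]
finger_gap: 0.0188
```

Now lower 15 mm in steps.

Request:
step_arm([
  {"hand":-1,"tx":0,"ty":0.02,"tz":0,"wx":0,"wy":0,"wz":0},
  {"hand":-1,"tx":0,"ty":0.018,"tz":0,"wx":0,"wy":0,"wz":0},
  {"hand":-1,"tx":0,"ty":0.005,"tz":0,"wx":0,"wy":0,"wz":0},
  {"hand":-1,"tx":0,"ty":0,"tz":0,"wx":0,"wy":0,"wz":0},
])

```text
time_s: 22.4
tool_pos: [0.6049, 0.139, 0.1876]
tool_rot: [-1.571, 0.003, 0.046]
ft_force: [-0.2, -0.8, -0.8]
finger_gap: 0.0184
```

Request:
step_arm([
  {"hand":-1,"tx":0.002,"ty":0.004,"tz":0,"wx":0,"wy":0,"wz":-0.03},
  {"hand":-1,"tx":0,"ty":0.003,"tz":0,"wx":0,"wy":0,"wz":0},
])

```text
time_s: 22.65
tool_pos: [0.6054, 0.139, 0.1869]
tool_rot: [-1.571, 0.001, 0.046]
ft_force: [-2.5, -0.6, 5.5]
finger_gap: 0.0187
```

Request:
step_arm([
  {"hand":-0.3,"tx":0,"ty":0,"tz":0,"wx":0,"wy":0,"wz":0},
  {"hand":0.4,"tx":0,"ty":0,"tz":0,"wx":0,"wy":0,"wz":0},
  {"hand":1,"tx":0,"ty":0,"tz":0,"wx":0,"wy":0,"wz":0},
  {"hand":1,"tx":0,"ty":0,"tz":0,"wx":0,"wy":0,"wz":0},
  {"hand":1,"tx":0,"ty":0,"tz":0,"wx":0,"wy":0,"wz":0},
])

```text
time_s: 23.28
tool_pos: [0.606, 0.1391, 0.1873]
tool_rot: [-1.57, -0.001, 0.046]
ft_force: [0.2, -0.3, -0.1]
finger_gap: 0.0854
```

```bash
python3 - <<'E'
from look import *
snap("r",cs=("side",),boxes=dict(side=(200,90,380,230)),f=4)
E
```

```text
23.27 [0.606  0.1391 0.1873] [-1.5704e+00 -1.0000e-03  4.6200e-02] [ 0.16 -0.31 -0.05] 0.0854
```

View pics/r_side.png

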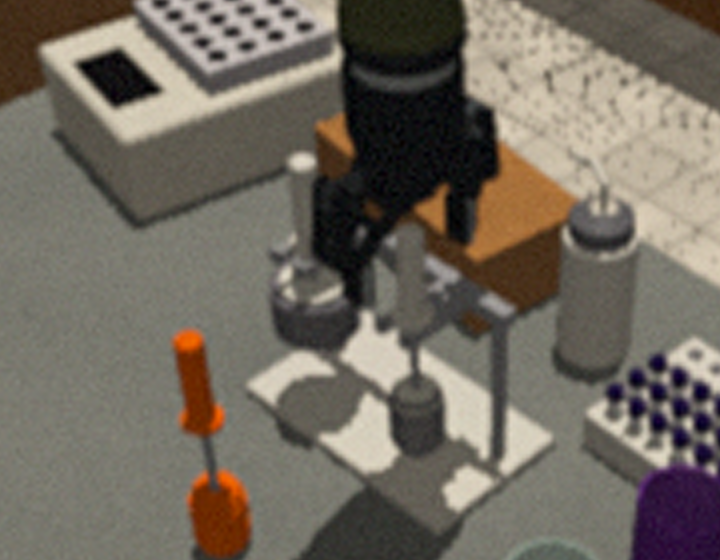

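Brush hangs upright at (410,225)–(415,450) in the crop. Retreat upward, then back.

Request:
step_arm([
  {"hand":1,"tx":0,"ty":-0.03,"tz":0,"wx":0,"wy":0,"wz":0},
  {"hand":1,"tx":0,"ty":-0.05,"tz":0,"wx":0,"wy":0,"wz":0},
  {"hand":1,"tx":0,"ty":-0.06,"tz":0,"wx":0,"wy":0,"wz":0},
  {"hand":1,"tx":0,"ty":-0.08,"tz":0,"wx":0,"wy":0,"wz":0},
  {"hand":1,"tx":0,"ty":-0.1,"tz":0,"wx":0,"wy":0,"wz":0},
  {"hand":1,"tx":0,"ty":-0.12,"tz":0,"wx":0,"wy":0,"wz":0},
  {"hand":1,"tx":-0.1,"ty":-0.05,"tz":-0.1,"wx":0,"wy":0,"wz":0},
  {"hand":1,"tx":-0.1,"ty":0,"tz":-0.15,"wx":0,"wy":0,"wz":0},
  {"hand":1,"tx":-0.05,"ty":0,"tz":-0.18,"wx":0,"wy":0,"wz":0},
  {"hand":1,"tx":0,"ty":0,"tz":-0.18,"wx":0,"wy":0,"wz":0},
  {"hand":1,"tx":0,"ty":0,"tz":-0.18,"wx":0,"wy":0,"wz":0},
  {"hand":1,"tx":0,"ty":0,"tz":0,"wx":0,"wy":0,"wz":0},
  {"hand":1,"tx":0,"ty":0,"tz":0,"wx":0,"wy":0,"wz":0},
])

```text
time_s: 24.95
tool_pos: [0.5428, -0.1072, 0.3531]
tool_rot: [-1.569, -0.021, 0.048]
ft_force: [1.4, -0.0, -0.1]
finger_gap: 0.0856
```

```bash
python3 - <<'E'
from look import *
Y=(0,255,255)
R=[(.605,.139,.01,.235,Y),(.605,.139,.015,.16,Y),(.605,.139,.021,.05,Y),(.5395,-.0635,.032,.115,(0,0,255)),(.5395,-.0635,.029,.006,(0,0,255))]
snap("s",boxes=dict(side=(230,110,430,260),top=(170,120,370,270)),f=4,rings=R)
E
```

```text
24.95 [ 0.5428 -0.1072  0.3531] [-1.5692 -0.0206  0.0479] [ 1.45 -0.01 -0.07] 0.0856
```

View pics/s_side.png

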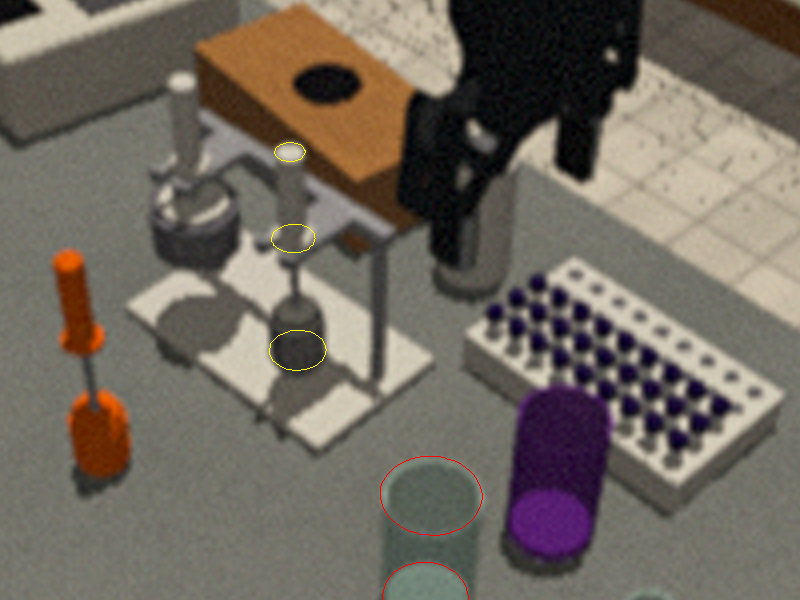

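View pics/s_top.png

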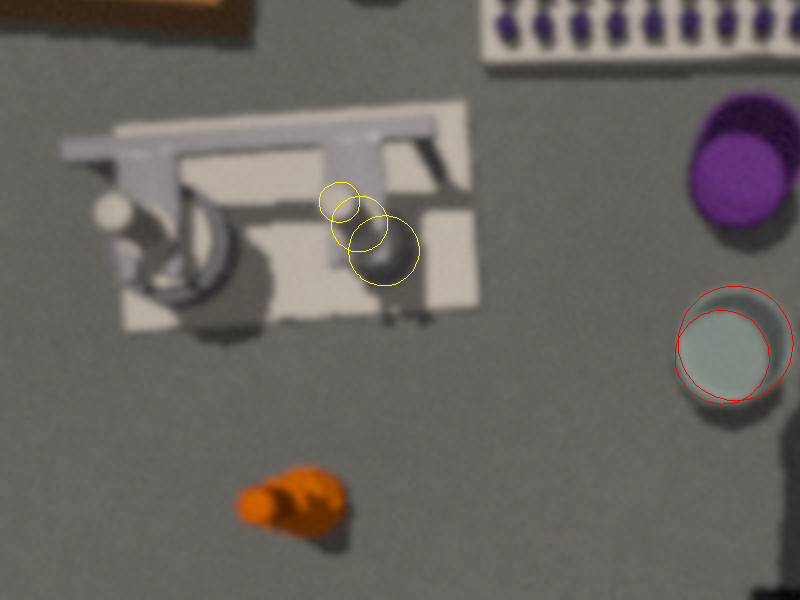

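```bash
python3 - <<'E'
from look import *
print(state()["qvel"].round(4)); print(ticket.sign_off())
E
```

```text
25.05 [ 0.5428 -0.1071  0.3529] [-1.5699 -0.0203  0.0487] [0.41 0.75 0.18] 0.0854
[-0.0118  0.0062 -0.0109  0.0049 -0.0047 -0.0032  0.0008]
the job is handed in; nothing more can be done
None
```

The job is done and handed in at 25 s. I took the long brush from the right fork, lowered it to the jar's floor and made three full strokes. Then I hung it back upright on the same fork, let go and moved the arm clear.

**Strokes:** Each upstroke took the top of the bristles about 4 to 5 mm past the rim, slightly more than I aimed for. Every floor touch showed as a light upward push: 12 N on the first lowering, about 5 N after each stroke.

**Last checks:** In both camera views the brush hangs where it started, and the jar stands within about a pixel of where I had measured it. I did not go near the beaker or flask, but did not measure them again at the end. The short brush and the orange look-alike look unchanged in the last pictures.

No check failed. The jar's position was uncertain at first: the pixel networks and the mask fit differed by about 5 mm. I used the mask fit, and the later pictures agreed with it.

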